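# Load the burn-in chamber and close it up

## Robot

A 6-joint arm with a two-finger parallel gripper is mounted at the origin on a cart in front of the work surface, level with it; the furniture and walls round the work are solid. World frame = base frame: x ahead of the robot, y to its left, z up, the work surface at z = 0. Lengths are in mm, angles in rad, forces in N, time in s.
With the tool pointing down it reaches from about 350 to 875 mm from the base axis. Payload 4.2 kg.
Tool frame: the origin (TCP) lies between the finger pads; the fingertips stand 17 mm ahead of it and the grasp point (between the pads) lies 2 mm behind it; z points along the fingers, y is the line along which they close (so a half turn about z gives the same grasp; the last joint's range is limited). The gripper opens to 85 mm and grips with 20 to 120 N. Pads are 22 mm wide; open, the fingers measure 114 mm over their backs; the gripper's body (76 mm by 85 mm) begins 54 mm behind the grasp point. The pads swing forward as they close: fully open they stand 13 mm farther back than shut.
Start: joints at [1.586, 0.385, 0.008, 0, -1.194, -0.259], TCP at [150.838, 606.504, 248.312] pointing down, gripper open.
Joint ranges: [-3.14, 3.14], [-1.21, 2.06], [-1.07, 1.41], [-3.16, 2.05], [-2.99, -0.16], [-3.1, 3.1]. Speed limits (rad/s): [2.79, 2.79, 3.14, 3.14, 3.14, 3.14].

## Interface

Orientations are given as a unit quaternion [x, y, z, w].
In Python, from bench import arm gives the robot as it stands.
- The arm moves only by the shell command python3 jog.py 'ROWS' [OPENING]. ROWS is rows parted by semicolons, their numbers by spaces, 1 to 10 of them, each of 6 numbers: dx, dy, dz in mm, then a rotation vector rx, ry, rz in rad; each row is the pose to reach, as a shift and turn from the pose commanded when the command began, along the tool's axes at that moment; what a row does not reach only later rows make up. A row lasts 1/10 s, in which the tool goes at most 50 mm and 0.15 rad, less where a joint would pass 70% of its speed; a pose out of reach is approached as far as the arm can. OPENING is the finger opening in mm, set as the command begins (- or left out keeps the last). The fingers move at their own pace and stop on an object; the grip force is fixed at half the most. Time passes only in rows, so rows that do not move let the fingers close. It prints the time, the measured TCP pose, the force, the opening and the grip force at its end.
- arm.read_state(): the state, without advancing time (a new reading comes with each control period).
- arm.get_image(name): name is "side" or "top"; returns the picture (480x640x3 uint8, blue, green, red); there is no depth.
- arm.get_calibration(name): a dict with "K" (3x3 intrinsics, pixels), "D" ([k1, k2, p1, p2, k3] as OpenCV has them; the pictures are not rectified), "rvec" (rotation vector, rad) and "tvec" (3), from world to camera coordinates, as OpenCV has them. Camera axes: x right, y down, z forward; pixel columns grow to the right and rows downward; lengths in mm; the calibration is good to about 2 mm. A picture is of the moment at which its call begins. get_calibration takes no time and is no camera call.
- arm.job_done(): hands the job in; it is judged then, once.
The state is a dict: "clock": time; "joints": joint angles; "joint_vel": joint speeds; "joint_efforts": joint torques, N m; "position": TCP position; "ee_rot": TCP orientation; "contact_force": force on the tool from outside, world axes, zero at the start; "wrist_torque": the same for the moment, N m; "gripper_width": finger opening in mm; "grasp_force": force on a finger pad.
Only numpy, scipy, OpenCV 4.12 (cv2) and the standard library are available. Lean on these libraries where they do the work, as an engineer would, in place of code of your own. Each camera call takes 0.05 s, during which the arm holds its last target. There are 200 camera calls.

## Task

First raise the burn-in chamber's shutter by its pull bar until the bar's underside is level with the white line of the mark on the right-hand guide, then pull the tray out to its stop and lay every power module flat and lengthwise in the tray, one to a bay. Then close up: push the tray fully home under the raised shutter, bring the shutter right down, and last swing the latch down level over the pull bar. Leave the label roll, side cutters and multimeter alone.

Things in the scene. Friction and masses are not known exactly. Their poses are not given: they have to be found in the camera images.
- chamber: bench-top burn-in chamber, fixed, grey, 286 wide x 115 deep x 166 high; two aluminium guides (y=122 to 147 either side, front at x=-12) and a cross head rise to 288 at its front. Origin on the bench under the middle of the front opening; x into the chamber, front faces -x, z up. A 6 mm bed plate, x=-135 to 115, lies under the tray's way
- shutter (a joint): height of the vertical shutter (counterbalanced window in front of the chamber), m: 0 fully down, 0.130 top stop; stays where it is left, about 2 to 4 N moves it up or down
- shutter_edge (a point): middle of the front edge of the underside of the shutter's pull bar: a steel bar along the shutter's whole lower edge, 224 long (y), standing 22 out towards the robot from the window, 8 thick; this point is on its front edge. Push it up with closed fingertips leaning in under that edge, down from above. Underside 60 above the bench when down
- mark: height mark: black pointer clip with a white line on the right-hand (-y) guide, 20 high; origin at the height of the white line
- tray (a joint): how far the tray is pulled out, m: 0 shut, 0.120 fully out at its stop; about 2 N moves it, stays where it is left. It slides out along the chamber's -x
- tray_grip (a point): centre of the tray's pull, a steel block 22 (x) x 16 (y) x 24 high on the middle of the tray's front, its centre 28 above the bench and 47 in front of the tray's front wall; pinch it across y; when the tray is shut it stands 33 further out than the shutter's pull bar above it
- latch (a joint): angle of the swing latch, rad: 0 closed (arm level, lying over the pull bar of the lowered shutter), 1.57 upright, 3.1 stop, arm swung right over to the outside (+y); it starts near there; stiff hinge, stays where it is left (1 to 2 N at the peg)
- latch_pivot (a point): the latch's hinge, at the front of the left-hand (+y) guide 76 above the bench; the arm turns in the plane of the chamber's front (axis = chamber's x)
- latch_peg (a point): middle of the latch's black handle peg, 14 thick, 30 long, pointing at the robot, 78 from the hinge; at angle a it lies 78 cos a to chamber -y and 78 sin a above the hinge. It can be pinched across y and led round, or pushed
- tray_mid (a point): middle of the tray's floor, 13 above the bench; axes as the chamber's. The tray is divided across y into four bays in a row, each 92 long (chamber x) x 46 wide, their middles at y=-87, -29, 29, 87 from this point, x=0. Ribs 12 thick between the bays rise 13 above the floor, the front wall 22. One module fits in a bay, lengthwise
- mod_1: power module: plain black potted block with a grey label and brass terminals on top, 76 long (x) x 34 wide (y) x 30 high, 0.15 kg; origin at the centre of its underside. May be absent. The modules lie in front of a fixed black test jig, 310 high, that fills x 0.555 to 0.87 m, y -0.065 to -0.42 m (world)
- mod_1_mid (a point): middle of mod_1, 15 above its underside
- mod_2: power module: plain black potted block with a grey label and brass terminals on top, 76 long (x) x 34 wide (y) x 30 high, 0.15 kg; origin at the centre of its underside. May be absent. The modules lie in front of a fixed black test jig, 310 high, that fills x 0.555 to 0.87 m, y -0.065 to -0.42 m (world)
- mod_2_mid (a point): middle of mod_2, 15 above its underside
- mod_3: power module: plain black potted block with a grey label and brass terminals on top, 76 long (x) x 34 wide (y) x 30 high, 0.15 kg; origin at the centre of its underside. May be absent. The modules lie in front of a fixed black test jig, 310 high, that fills x 0.555 to 0.87 m, y -0.065 to -0.42 m (world)
- mod_3_mid (a point): middle of mod_3, 15 above its underside
- mod_4: power module: plain black potted block with a grey label and brass terminals on top, 76 long (x) x 34 wide (y) x 30 high, 0.15 kg; origin at the centre of its underside. May be absent. The modules lie in front of a fixed black test jig, 310 high, that fills x 0.555 to 0.87 m, y -0.065 to -0.42 m (world)
- mod_4_mid (a point): middle of mod_4, 15 above its underside
- label_roll: roll of white labels, 56 x 54 x 24; leave alone
- side_cutters: red side cutters, 121 long, 11 high; leave alone
- multimeter: orange multimeter, 142 x 72 x 46; leave alone

How it is judged:
By the outcome, as a careful person would: the job done as asked, in the order asked, and still so for the second after the job is handed in, with the robot touching nothing.
Of mod_1, mod_2, mod_3, mod_4 only 2 to 4 are there at a start; the rules pass over those that are not, and their reading is None.
At some moment in a run one of mod_1, mod_2, mod_3, mod_4 may be knocked a few centimetres aside while the robot is not near it.
Once in a run the grip may slacken for a moment while it holds something.
It also fails if it takes over 210 s, if anything falls off the work surface, if the arm or the gripper's body presses on something with over 40 N, if the wrist force passes 120 N, or if a joint passes its speed limit or range.

## Working session

There is one attempt and no reset: what is moved stays moved. The work goes in short steps, Python scripts to look and compute and a shell command to move; the robot and the scene stay as the last step left them, time stands still between calls to the robot, and variables do not carry over. Pictures are saved under pics/ and viewed, at most 14 in all, crops included, and the job is handed in when it is done.

```bash
ls; mkdir -p pics; python3 - <<'E'
from bench import arm
import cv2,json
for n in("side","top"):
    cv2.imwrite(f"pics/{n}0.png",arm.get_image(n)); c=arm.get_calibration(n); print(n,c)
print(arm.read_state())
E
```

```text
bench.py
jog.py
pics
side {'K': array([[615.09272319,   0.        , 327.6509975 ],
       [  0.        , 615.09272319, 234.92875866],
       [  0.        ,   0.        ,   1.        ]]), 'D': array([-0.17222356,  0.        ,  0.        ,  0.        ,  0.        ]), 'rvec': array([ 0.25019945, -2.8086082 ,  1.26942989]), 'tvec': array([ 529.41597148,  240.42090778, 1603.444547  ])}
top {'K': array([[557.5504319 ,   0.        , 313.36974277],
       [  0.        , 557.5504319 , 235.67775296],
       [  0.        ,   0.        ,   1.        ]]), 'D': array([-0.01306732,  0.        ,  0.        ,  0.        ,  0.        ]), 'rvec': array([ 2.1521667 , -2.09893738,  0.17980735]), 'tvec': array([-108.43890315,  553.78946988, 1512.65930337])}
{'clock': 0.1, 'joints': array([ 1.58555910e+00,  3.85488018e-01,  6.71833847e-03, -4.07113819e-04,
       -1.19403352e+00, -2.58621210e-01]), 'joint_vel': array([ 1.23083731e-04, -9.07371175e-04,  4.27200115e-03,  1.90393985e-03,
        2.06231967e-05,  2.50661697e-04]), 'joint_efforts': array([-8.93215001e-04, -3.93321884e+01,  1.88928992e+01,  4.19800177e+00,
       -2.59951696e-03,  8.51341984e-07]), 'position': array([150.76399947, 606.01603988, 247.31277149]), 'ee_rot': array([ 9.92566185e-01, -1.21701786e-01, -5.07042053e-05,  1.01986050e-03]), 'contact_force': array([-0.67292169, -0.64361315,  0.13385828]), 'wrist_torque': array([-0.04254426, -0.00233744,  0.0137033 ]), 'grasp_force': 0.0, 'gripper_width': 85.36877319225553}
```

View pics/side0.png

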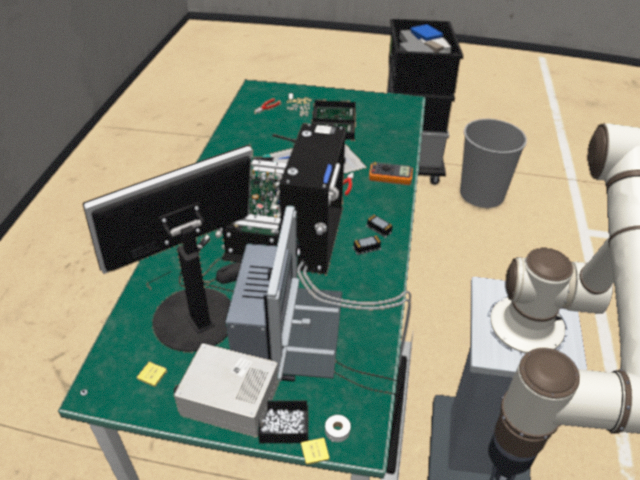

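View pics/top0.png

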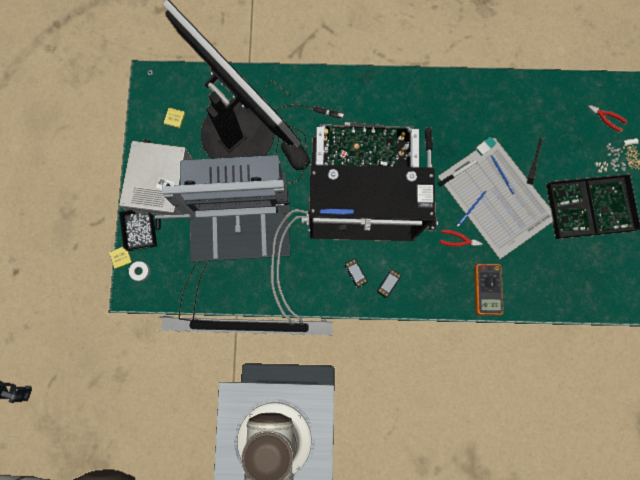

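The side view shows the chamber around (270,320), jig (315,200), and two modules at about (380,224) and (368,243). The top view shows the chamber front at about (235,215), bed plate (240,240), and modules at (356,272) and (388,283). I'll zoom in for detail.

```bash
python3 - <<'E'
import cv2,numpy as np
s=cv2.imread("pics/side0.png");t=cv2.imread("pics/top0.png")
cv2.imwrite("pics/a.png",cv2.resize(s[190:390,210:420],None,fx=3,fy=3,interpolation=cv2.INTER_CUBIC)[:600])
a=cv2.resize(t[145:295,165:425],None,fx=3,fy=3,interpolation=cv2.INTER_CUBIC)
cv2.imwrite("pics/b.png",a[:600,:800])
E
```

```text
(no output)
```

View pics/a.png

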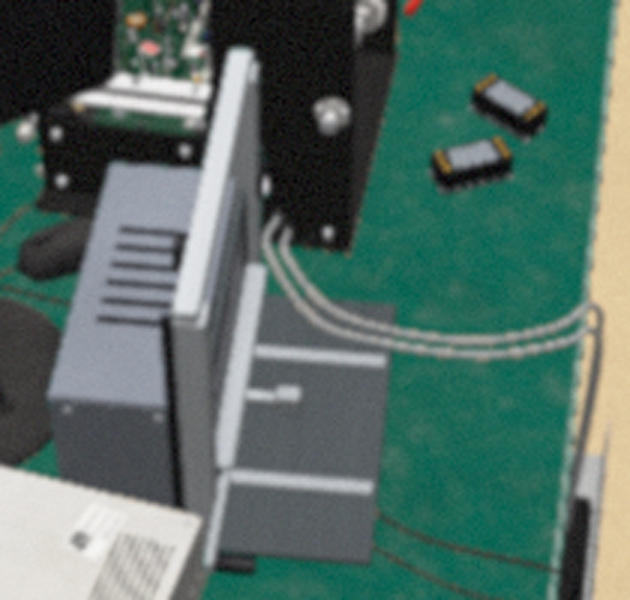

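View pics/b.png

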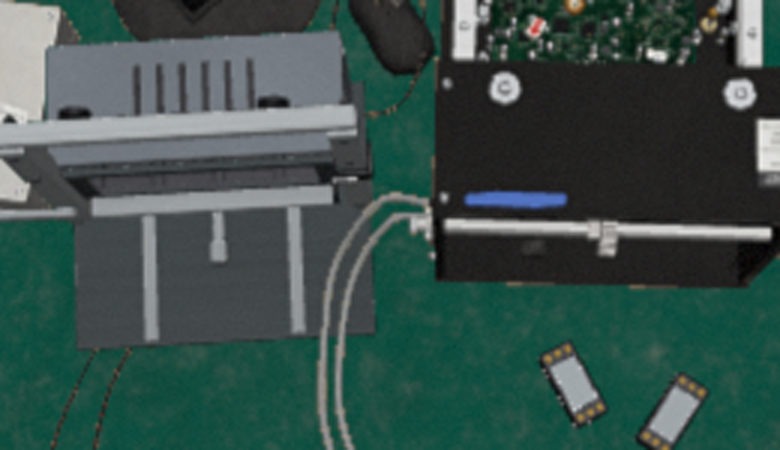

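Two modules are visible (b.png centres about (573,385) and (672,412)), along with the tray pull at (219,250). The latch arm lies outside +y with its peg at a.png (235,563), and the mark may be near a.png (266,187) and b.png (350,182). I'll zoom in on the mark and bar.

```bash
python3 - <<'E'
import cv2,numpy as np
s=cv2.imread("pics/side0.png");t=cv2.imread("pics/top0.png")
f=lambda im,x,y,w,h,k:cv2.resize(im[y:y+h,x:x+w],None,fx=k,fy=k,interpolation=cv2.INTER_CUBIC)
A=f(s,265,200,50,75,8); B=f(t,260,180,48,37,8); C=f(t,160,190,48,37,8)
M=np.zeros((600,800,3),np.uint8); M[:,:400]=A; M[:296,400:784]=B; M[300:596,400:784]=C
cv2.imwrite("pics/c.png",M)
E
```

```text
(no output)
```

View pics/c.png

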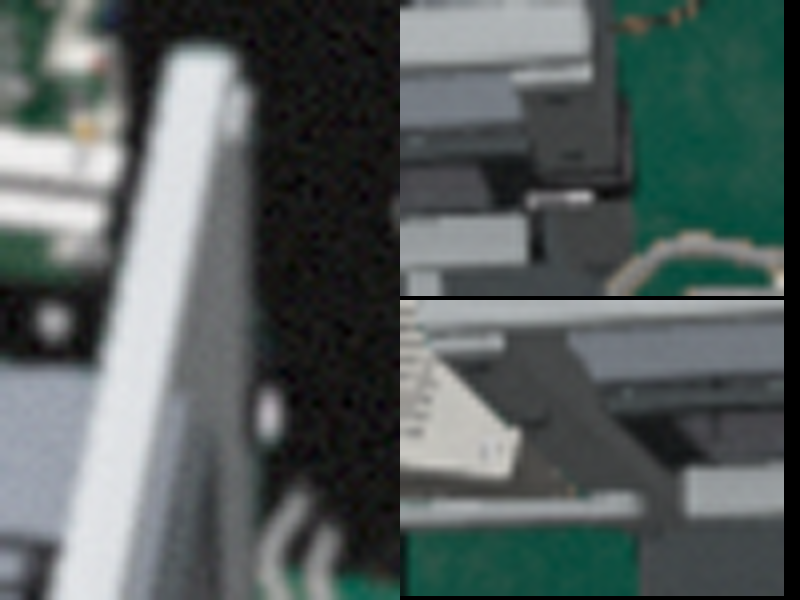

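```bash
cat > h.py <<'E'
import cv2,numpy as np
from scipy.optimize import least_squares
from scipy.spatial.transform import Rotation as R
from bench import arm
C={n:arm.get_calibration(n) for n in("side","top")}
def proj(n,P):
    c=C[n];return cv2.projectPoints(np.asarray(P,float).reshape(-1,1,3),c["rvec"],c["tvec"],c["K"],c["D"])[0][:,0]
def onz(n,uv,z):
    c=C[n];Rm=cv2.Rodrigues(c["rvec"])[0]
    q=cv2.undistortPoints(np.array([[uv]],float),c["K"],c["D"])[0,0]
    d=Rm.T@[q[0],q[1],1];o=-Rm.T@c["tvec"];return o+d*(z-o[2])/d[2]
def tri(us,ut):
    return least_squares(lambda p:np.r_[proj("side",p)[0]-us,proj("top",p)[0]-ut],[500,100,50])
def px(x0,y0,k,u,v): return (x0+(u+.5)/k-.5,y0+(v+.5)/k-.5)
E
python3 - <<'E'
from h import *
np.set_printoptions(precision=1,suppress=True)
for n in C: print(n,-cv2.Rodrigues(C[n]["rvec"])[0].T@C[n]["tvec"])
a=lambda u,v:px(210,190,3,u,v)
b=lambda u,v:px(165,145,3,u,v)
cs=lambda u,v:px(265,200,8,u,v)
cB=lambda u,v:px(260,180,8,u-400,v)
cC=lambda u,v:px(160,190,8,u-400,v-300)
r=tri(cs(269,413),cB(560,198));print("mark",r.x,r.fun)
print("plate",onz("top",b(78,349),6),onz("top",b(374,332),6),onz("side",a(372,562),6),onz("side",a(393,307),6))
print("bar z60 L/R",onz("top",cC(683,519),60),onz("top",cB(527,264),60),"side",onz("side",a(217,470),60),onz("side",a(262,265),60))
r=tri(a(217,468),cC(683,517));print("barL tri",r.x,r.fun)
print("mods",[onz("top",b(*p),30) for p in((542,359),(570,344),(606,408),(577,426),(637,434),(680,374),(706,390),(668,450))])
print("mods",[onz("side",a(*p),30) for p in((474,96),(487,76),(546,107),(530,127),(433,160),(508,139),(511,157),(438,180))])
print("pull top", onz("top",b(219,262),40),onz("side",a(300,394),40))
E
```

```text
side [ 374.1 1120.8 1230.1]
top [ 282.6 -109.8 1585.8]
mark [618.1  -4.6 157.1] [-0.2 -0.  -0.   0.2]
plate [481.8 254.9   6. ] [505.1 -26.8   6. ] [479.3 255.4   6. ] [505.5 -25.1   6. ]
bar z60 L/R [599.5 238.4  60. ] [617.5  13.3  60. ] side [610.5 228.4  60. ] [621.7  -3.2  60. ]
barL tri [604.1 236.   71.5] [ 1.8  0.5  0.1 -2.2]
mods [array([ 480.2, -186.2,   30. ]), array([ 495. , -212.2,   30. ]), array([ 435.7, -246.4,   30. ]), array([ 418.3, -219.7,   30. ]), array([ 412.2, -275.4,   30. ]), array([ 469.2, -315.3,   30. ]), array([ 454.8, -339.5,   30. ]), array([ 398.1, -304.2,   30. ])]
mods [array([ 466.6, -306.2,   30. ]), array([ 457.3, -340.3,   30. ]), array([ 393.2, -303.2,   30. ]), array([ 406.2, -269.5,   30. ]), array([ 494.4, -202.8,   30. ]), array([ 425.9, -247.4,   30. ]), array([ 420.2, -221.6,   30. ]), array([ 485.8, -175.4,   30. ])]
pull top [563.2 119.4  40. ] [563.6 120.9  40. ]
```

The pixel fits agree with each other:
- **Chamber:** origin about (627.4, 126.3), yaw about 5°.
- **Mark:** line at z of about 157.
- **Pull:** chamber x about -53.
- **Bar:** front edge at about -20.6.
- **Modules:** about (457, -214) at 31° and (432, -307) at -32°.

Next I'll add a row-calculating helper and move to the lift.

```bash
cat >> h.py <<'E'
O=np.array([627.4,126.3,0]);TH=np.radians(5.0)
RC=R.from_euler('z',TH).as_matrix()
ch=lambda p:O+RC@np.array(p,float)          # chamber -> world
inv=lambda p:RC.T@(np.array(p)-O)
def row(p,yaw,tilt=0,tip=False,s=None):
    """row (tool axes) from the measured pose to world TCP (or tip) p; yaw world deg, tilt deg forward"""
    s=s or arm.read_state();y=np.radians(yaw)
    R0=np.array([[np.cos(y),np.sin(y),0],[np.sin(y),-np.cos(y),0],[0,0,-1]])
    Rt=R0@R.from_euler('y',tilt,degrees=True).as_matrix()
    p=np.array(p,float)-(17*Rt[:,2] if tip else 0)
    Rs=R.from_quat(s["ee_rot"]).as_matrix()
    d=Rs.T@(p-s["position"]);rv=R.from_matrix(Rs.T@Rt).as_rotvec()
    print(" ".join("%.1f"%v for v in d)," ".join("%.3f"%v for v in rv),"| len %.0f"%np.linalg.norm(d))
    return p,Rt
E
python3 - <<'E'
from h import *
row(ch([-110,-35,150]),5,0,True)
row(ch([-110,-35,42]),5,40,True)
E
```

```text
485.8 419.1 81.2 0.002 0.000 -0.331 | len 647
475.4 422.4 193.2 0.118 0.692 -0.317 | len 665
```

```bash
python3 jog.py '486 419 81 0 0 -0.331;486 419 81 0 0 -0.331;486 419 81 0 0 -0.331;486 419 81 0 0 -0.331;486 419 81 0 0 -0.331;486 419 81 0 0 -0.331;486 419 81 0 0 -0.331;486 419 81 0 0 -0.331;486 419 81 0 0 -0.331;486 419 81 0 0 -0.331' 0
python3 - <<'E'
from h import *
row(ch([-110,-35,100]),5,0,True)
row(ch([-110,-35,100]),5,40,True)
E
```

```text
clock: 1.1
position: [437.8, 199.6, 185.4]
ee_rot: [0.999, 0.044, -0.0, -0.0]
contact_force: [-0.1, 0.7, 0.5]
gripper_width: 0.3
grasp_force: 0.0
72.4 124.6 68.4 -0.000 0.000 0.000 | len 160
61.5 124.6 72.4 -0.000 0.698 0.000 | len 157
```

```bash
python3 jog.py '62 125 72 0 0.7 0;62 125 72 0 0.7 0;62 125 72 0 0.7 0;62 125 72 0 0.7 0;62 125 72 0 0.7 0;62 125 72 0 0.7 0;62 125 72 0 0.7 0'
python3 - <<'E'
from h import *
print(arm.read_state()["joints"])
row(ch([-110,-35,40]),5,40,True)
row(ch([-21.5,-35,40]),5,40,True)
E
```

```text
clock: 1.8
position: [548.2, 92.9, 181.1]
ee_rot: [0.967, 0.018, 0.252, 0.046]
contact_force: [1.1, 0.6, 1.6]
gripper_width: -0.0
grasp_force: 0.0
[ 0.3307284   0.15140861 -0.91779196  1.417553   -0.2393292  -0.07963048]
-96.2 -1.1 93.7 0.124 0.193 -0.006 | len 134
-18.8 -7.7 136.1 0.124 0.193 -0.006 | len 138
```

The forward tilt is limited here: joint 5 reached its stop near the wrist singularity. A lean of about 20° is enough, so I'll go back to upright and use that.

```bash
python3 - <<'E'
from h import *
row(ch([-110,-35,150]),5,0,True)
E
```

```text
-31.4 9.3 -0.2 0.115 -0.504 -0.049 | len 33
```

```bash
python3 jog.py '-31 9 0 0.115 -0.504 -0.049;-31 9 0 0.115 -0.504 -0.049;-31 9 0 0.115 -0.504 -0.049;-31 9 0 0.115 -0.504 -0.049;-31 9 0 0.115 -0.504 -0.049;-31 9 0 0.115 -0.504 -0.049;-31 9 0 0.115 -0.504 -0.049;-31 9 0 0.115 -0.504 -0.049'
python3 - <<'E'
from h import *
s=arm.read_state();print(s["joints"])
row(ch([-110,-35,150]),5,0,True)
row(ch([-70,-35,36]),5,20,True)
E
```

```text
clock: 2.6
position: [524.2, 83.0, 167.5]
ee_rot: [0.999, 0.043, 0.001, -0.001]
contact_force: [0.0, -0.4, -0.3]
gripper_width: 0.1
grasp_force: 0.0
[ 0.4623083   0.30084845 -0.33888492 -0.00123611 -0.92923177  1.19499786]
-3.4 0.9 0.5 -0.002 -0.001 -0.001 | len 4
30.6 1.0 115.5 -0.001 0.348 -0.002 | len 120
```

```bash
python3 jog.py '30 1 115 0 0.348 0;30 1 115 0 0.348 0;30 1 115 0 0.348 0;30 1 115 0 0.348 0;30 1 115 0 0.348 0;30 1 115 0 0.348 0'
python3 - <<'E'
from h import *
s=arm.read_state();print(s["joints"])
row(ch([-23.5,-35,34]),5,20,True)
E
```

```text
clock: 3.2
position: [560.3, 82.6, 72.9]
ee_rot: [0.987, 0.044, 0.153, -0.014]
contact_force: [0.3, 0.3, 0.0]
gripper_width: -0.1
grasp_force: 0.0
[ 0.42819474  0.37256307 -0.76879359  0.59118432 -0.15949539  0.66025813]
32.4 -2.2 34.5 -0.014 0.040 -0.000 | len 47
```

```bash
python3 jog.py '9 -1 9 0 -0.02 0;18 -2 18 0 -0.02 0;24 -2 26 0 -0.02 0;24 -2 26 0 -0.02 0'
python3 - <<'E'
from h import *
s=arm.read_state();print(s["joints"])
p,Rt=row(ch([-23.5,-35,34]),5,17,True)
Rs=R.from_quat(s["ee_rot"]).as_matrix();print("tip ch",inv(s["position"]+17*Rs[:,2]),np.degrees(np.arccos(-Rs[2,2])))
E
```

```text
clock: 3.6
position: [592.3, 88.2, 55.1]
ee_rot: [0.988, 0.045, 0.144, -0.013]
contact_force: [1.0, -0.3, 1.4]
gripper_width: -0.2
grasp_force: 0.0
[ 0.43774804  0.45160249 -0.63683675  0.39961627 -0.22195236  0.84494101]
8.0 0.2 7.4 -0.013 0.007 0.001 | len 11
tip ch [-33.40022578 -34.72069317  38.76560052] 16.616479415718565
```

```bash
python3 jog.py '5 0 4 0 0.04 0;9 0 8 0 0.04 0;9 0 8 0 0.04 0'
python3 - <<'E'
from h import *
s=arm.read_state();print(s["joints"])
Rs=R.from_quat(s["ee_rot"]).as_matrix();print("tip ch",inv(s["position"]+17*Rs[:,2]),np.degrees(np.arccos(-Rs[2,2])))
print("up in tool",Rs.T@[0,0,100])
E
```

```text
clock: 3.9
position: [602.2, 86.3, 53.6]
ee_rot: [0.987, 0.044, 0.155, -0.014]
contact_force: [-5.3, -1.5, -0.3]
gripper_width: 0.2
grasp_force: 2.3
[ 0.40914708  0.4579556  -0.67205198  0.53819607 -0.16192958  0.73113258]
tip ch [-23.35212274 -37.39884222  37.4520386 ] 17.890358937337016
up in tool [ 30.68507956  -1.45695871 -95.16461088]
```

```bash
python3 jog.py '3 0 -9.5 0 0 0;6 0 -19 0 0 0;9 0 -28.5 0 0 0;12.3 -0.6 -38 0 0 0;15.3 -0.7 -47.6 0 0 0;15.3 -0.7 -47.6 0 0 0'
python3 - <<'E'
from h import *
s=arm.read_state();print(s["joints"],s["contact_force"])
Rs=R.from_quat(s["ee_rot"]).as_matrix();print("tip ch",inv(s["position"]+17*Rs[:,2]),np.degrees(np.arccos(-Rs[2,2])))
t=arm.get_image("top");sd=arm.get_image("side")
f=lambda im,x,y,w,h,k:cv2.resize(im[y:y+h,x:x+w],None,fx=k,fy=k,interpolation=cv2.INTER_CUBIC)
M=np.zeros((600,800,3),np.uint8); M[:,:400]=f(sd,260,230,80,120,5); M[:300,400:]=f(t,190,180,100,75,4);M[300:,400:]=f(t,300,230,133,100,3)[:300,:400-1+1][:, :400] if False else cv2.resize(t[235:310,320:420],(400,300),interpolation=cv2.INTER_CUBIC)
cv2.imwrite("pics/d.png",M)
E
```

```text
clock: 4.5
position: [601.1, 86.0, 104.1]
ee_rot: [0.987, 0.043, 0.154, -0.014]
contact_force: [-8.3, -1.9, 2.2]
gripper_width: -0.0
grasp_force: 3.3
[ 0.44295169  0.38491124 -0.54484677  0.26753711 -0.35595722  0.97803346] [-8.25650478 -1.88882471  2.15692261]
tip ch [-24.51698884 -37.63619143  87.89091423] 17.782107812631057
```

View pics/d.png

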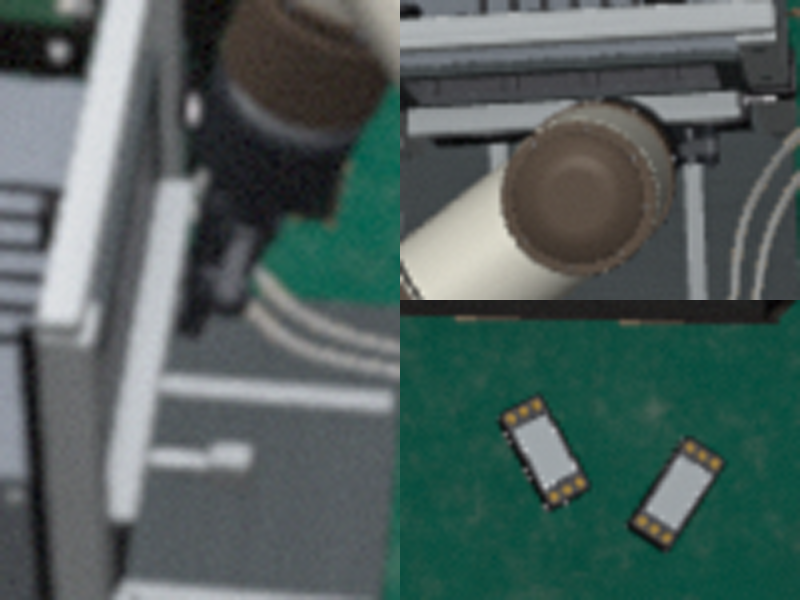

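The side view shows the bar has risen: its near lower end is at d.png (120,520). The modules haven't moved. I'll continue the lift.

```bash
python3 jog.py '3.3 0 -9.5 0 0 0;6.5 0 -19 0 0 0;9.8 0 -28.5 0 0 0;13 -0.6 -38 0 0 0;14.5 -0.7 -42 0 0 0;14.5 -0.7 -42 0 0 0'
python3 - <<'E'
from h import *
s=arm.read_state();print(s["joints"],s["contact_force"])
Rs=R.from_quat(s["ee_rot"]).as_matrix();print("tip ch",inv(s["position"]+17*Rs[:,2]),np.degrees(np.arccos(-Rs[2,2])))
t=arm.get_image("top");sd=arm.get_image("side")
cv2.imwrite("pics/side1.png",sd);cv2.imwrite("pics/top1.png",t)
f=lambda im,x,y,w,h,k:cv2.resize(im[y:y+h,x:x+w],None,fx=k,fy=k,interpolation=cv2.INTER_CUBIC)
M=np.zeros((600,800,3),np.uint8); M[:,:320]=f(sd,275,230,32,60,10); M[:300,320:]=f(t,247,185,48,30,10);
M[300:,320:]=f(sd,265,290,48,30,10)
cv2.imwrite("pics/e.png",M)
print("bar far bottom/top front, side:",[proj("side",ch([-20.6,-112,z]))[0].round(1) for z in(60,157,165)],"near",[proj("side",ch([-20.6,112,z]))[0].round(1) for z in (60,107,157)])
print("top right",[proj("top",ch([-20.6,-112,z]))[0].round(1) for z in (60,107,157)])
E
```

```text
clock: 5.2
position: [600.8, 85.9, 147.4]
ee_rot: [0.987, 0.043, 0.152, -0.014]
contact_force: [-9.7, -2.5, 2.0]
gripper_width: -0.0
grasp_force: 4.7
[ 0.4476061   0.32697386 -0.47358281  0.20035904 -0.48505176  1.04719611] [-9.74230876 -2.50374535  2.00624905]
tip ch [-24.84017102 -37.72272271 131.22946986] 17.61449948159573
bar far bottom/top front, side: [array([297.6, 282.5]), array([297.2, 255.9]), array([297.2, 253.6])] near [array([286.8, 349.7]), array([286.3, 337.2]), array([285.7, 323.3])]
top right [array([275.5, 212.9]), array([274.3, 209.1]), array([272.9, 204.9])]
```

View pics/e.png

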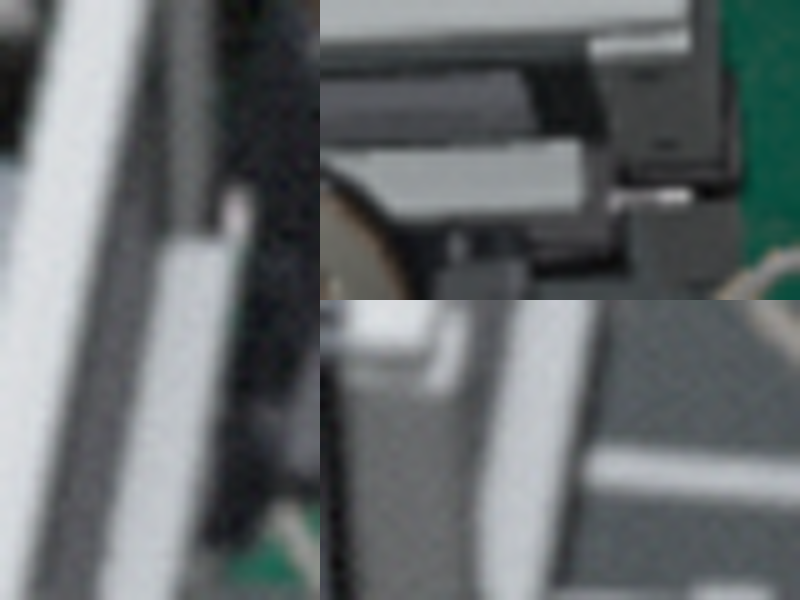

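The far end of the bar's top face is at e.png (232,245), just below the white line blob at (237,212). I'll check its height with intensity profiles.

```bash
python3 - <<'E'
from h import *
g=lambda f:cv2.cvtColor(cv2.imread(f),cv2.COLOR_BGR2GRAY).astype(int)
t0,t1,s0,s1=[g(f"pics/{n}.png") for n in("top0","top1","side0","side1")]
print("t0 cols268-272 rows203-218",t0[203:219,266:273].mean(1).round(),"\nt1 rows196-212",t1[196:212,266:272].mean(1).round())
print("t0 row 210 cols 270-282",t0[208:212,270:284].mean(0).round(),"\nt1 row 203",t1[200:205,268:284].mean(0).round())
print("model t0",[proj("top",ch([x,-102+0,z]))[0].round(1) for x,z in((-20.6,60),(-20.6,68),(1.4,68))])
print("model t1",[proj("top",ch([x,-102+0,z]))[0].round(1) for x,z in((-20.6,157),(-20.6,165),(1.4,165))])
print("s0 \n",s0[274:288,290:302]);print("s1\n",s1[246:260,289:303])
print("model s",[proj("side",ch([x,-112,z]))[0].round(1) for x,z in((-20.6,60),(-20.6,68),(1.4,68),(-20.6,157),(-20.6,165),(1.4,165))])
E
```

```text
t0 cols268-272 rows203-218 [ 58.  64.  62.  65. 142. 154. 153. 155. 158. 151.  94.  70.  70.  70.
  69.  70.] 
t1 rows196-212 [ 44.  45.  54. 122. 148. 150. 151. 154. 158. 138.  85.  64.  60.  44.
  50.  41.]
t0 row 210 cols 270-282 [154. 154. 155. 155. 155. 135.  48.  32.  66.  70.  67.  66.  66.  68.] 
t1 row 203 [151. 152. 153. 153. 144.  94.  69.  69.  67.  54.  59.  59.  64.  74.
  76.  74.]
model t0 [array([272. , 213.1]), array([271.8, 212.5]), array([271.4, 204.8])]
model t1 [array([269.1, 205.1]), array([268.8, 204.4]), array([268.4, 196.3])]
s0 
 [[ 71  66  74  98 101 100  92 102 133 155 152 124]
 [ 72  60  78  94 104  98  90  98 122 148 155 140]
 [ 77  66  80 102 107  98  93  87 106 139 155 151]
 [ 73  77  96 120 129 124 115 105 102 121 150 157]
 [ 81  89 133 160 170 164 157 143 122 122 136 154]
 [ 89 113 160 183 193 192 186 176 150 120 122 142]
 [ 96 121 168 195 196 200 199 191 155 117 109 131]
 [101 129 171 193 198 201 203 189 153 112  96 117]
 [105 139 176 194 197 198 202 185 142  98  88 101]
 [110 151 182 197 197 201 201 182 140  96  83  91]
 [120 162 187 200 201 202 1
[... 455 characters left out ...]
 145 119  69  40  32]
 [ 73  59  64  86 100  93  66  59 123 166 139  76  35  29]
 [ 74  62  62  88 102  93  74  67 127 171 140  67  33  27]
 [ 75  70  80 110 122 117 105 103 135 156 125  61  35  34]
 [ 82  84 111 139 158 161 155 153 155 147 108  56  27  39]
 [ 87  99 135 166 181 181 185 190 172 141  86  50  41  38]
 [ 85 112 153 180 192 189 194 190 175 130  76  40  46  45]
 [ 92 117 161 183 188 191 196 191 171 118  65  38  35  44]
 [ 93 119 165 187 190 190 197 191 165 113  60  38  38  36]
 [ 95 128 167 187 191 194 193 188 157 102  54  28  29  37]]
model s [array([297.6, 282.5]), array([297.6, 280.4]), array([289.3, 279.8]), array([297.2, 255.9]), array([297.2, 253.6]), array([288.5, 252.9])]
```

```bash
python3 - <<'E'
from h import *
g=lambda f:cv2.cvtColor(cv2.imread(f),cv2.COLOR_BGR2GRAY).astype(int)
t0,s0,t1=g("pics/top0.png"),g("pics/side0.png"),g("pics/top1.png")
print(s0[244:260,294:304]);print(t0[200:209,272:288]);print(t1[200:209,272:288])
for n,a,b in(("bar0",(298,278.2),(275.6,212.6)),("bar1",(297.8,254.4),(272.9,205.5)),("line",(298.4,251.7),(279.6,204.4))):
    r=tri(a,b);print(n,r.x.round(1),inv(r.x).round(1),r.fun.round(2))
E
```

```text
[[105  83  65  48  34  27  25  27  23  25]
 [103  83  65  34  37  26  27  17  21  26]
 [100  86  61  38  26  21   6  17  19  14]
 [103  86  62  38  39  30  26   7  22  17]
 [103  80  51  63  76  59  33  26  20  18]
 [ 98  77  56  88 121  96  52  13  11  19]
 [101  75  55 109 156 127  62  14  15  22]
 [101  73  65 127 176 145  74  32  21  18]
 [101  75  65 129 176 144  74  31  24  15]
 [ 99  72  66 120 158 127  67  26  20  18]
 [ 97  77  61  95 119  95  49  29  25  28]
 [100  84  62  67  73  59  24  21  15  24]
 [106  89  67  56  43  30  27  11  21  17]
 [105  95  78  51  29  14  21  16  19  13]
 [106  97  82  57  32  26  25  23  24  29]
 [100  97  80  58  31  17  24  28  42  33]]
[[ 28  24  25  25  35  54  65  63  61  60  59  66  66  64  61  44]
 [ 26  21  23  25  32  49  52  48  47  49  49  52  46  49  44  37]
 [ 26  24  28  28  22  31  44  45  52  55  55  53  60  59  58  47]
 [ 21  23  27  26  40  36  39  39  46  55  60  55  32  29  26  22]
 [ 26  26  25  53 106 105 104 106 121 159 165 153  56  15  21  26]
 [ 26  26  35  60 120  91  86  86  86 107 103  99  63  61  59  62]
 [ 65  70
[... 318 characters left out ...]
 43  39]
 [142  98  71  67  46  25  43  44  53  51  50  52  57  58  55  46]
 [148 101  69  67  59  35  37  40  45  55  60  55  31  24  29  27]
 [149 103  73  79 116 111 101 104 118 157 163 153  56  15  17  26]
 [123  79  70  86 123  92  91  83  86 106 101  95  62  57  59  60]
 [ 83  69  69  73  72  51  69  67  67  66  65  63  64  64  66  66]
 [ 70  70  70  66  47  47  69  65  65  63  65  64  65  65  64  66]
 [ 68  70  71  66  44  44  67  69  66  64  63  66  66  66  66  66]]
bar0 [615.   11.6  75. ] [ -22.3 -113.2   75. ] [ 0.29  0.09  0.01 -0.32]
bar1 [614.6  12.4 161.8] [ -22.7 -112.3  161.8] [ 0.23  0.07  0.01 -0.25]
line [617.9  -4.6 155.5] [ -20.8 -129.5  155.5] [-0.28 -0.09 -0.01  0.31]
```

Relative to the line (z of about 156), the bar's underside is at about 155. I'll raise it 1 mm, then back off and verify.

```bash
python3 jog.py '0.3 0 -1 0 0 0;0.3 0 -1 0 0 0;-10 0 2 0 0 0;-50 0 0 0 -0.15 0;-90 0 0 0 -0.3 0;-90 0 0 0 -0.3 0'
python3 - <<'E'
from h import *
t=arm.get_image("top");sd=arm.get_image("side")
cv2.imwrite("pics/side2.png",sd);cv2.imwrite("pics/top2.png",t)
g=lambda f:cv2.cvtColor(cv2.imread(f),cv2.COLOR_BGR2GRAY).astype(int)
s1,s2,t2=g("pics/side1.png"),g("pics/side2.png"),g("pics/top2.png")
print(s1[249:258,289:303]);print(s2[249:258,289:303]);print(t2[196:210,266:272].mean(1).round(),t2[200:205,268:284].mean(0).round())
s=arm.read_state();print(s["joints"]);row(ch([-60,0,47]),5,15)
E
```

```text
clock: 5.9
position: [520.4, 81.3, 121.5]
ee_rot: [0.999, 0.046, 0.008, -0.01]
contact_force: [0.3, 0.2, 0.4]
gripper_width: -0.1
grasp_force: 0.0
[[ 71  61  64  87  98  97  73  55  84 115  97  60  36  34]
 [ 73  60  64  87 100  91  75  58 108 145 119  69  40  32]
 [ 73  59  64  86 100  93  66  59 123 166 139  76  35  29]
 [ 74  62  62  88 102  93  74  67 127 171 140  67  33  27]
 [ 75  70  80 110 122 117 105 103 135 156 125  61  35  34]
 [ 82  84 111 139 158 161 155 153 155 147 108  56  27  39]
 [ 87  99 135 166 181 181 185 190 172 141  86  50  41  38]
 [ 85 112 153 180 192 189 194 190 175 130  76  40  46  45]
 [ 92 117 161 183 188 191 196 191 171 118  65  38  35  44]]
[[ 73  61  63  87 100  98  70  51  83 116  95  48  19   6]
 [ 74  59  60  83  98  93  72  55 107 148 122  66  30  18]
 [ 72  63  63  87 101  96  71  59 123 169 142  71  24  21]
 [ 67  63  66  92 101  97  75  68 131 171 139  70  29  13]
 [ 76  66  80 106 121 118 108 103 136 160 122  60  25  19]
 [ 79  85 109 142 158 154 155 159 158 146 106  50  19  19]
 [ 92 100 137 168 184 184 185 187 174 138  80  38  11  18]
 [ 93 115 153 181 187 191 194 192 175 129  69  35  29  12]
 [ 94 121 163 183 194 192 193 193 170 120  60  25  13  21]]
[ 45.  44.  54. 126. 148. 150. 150. 153. 157. 135.  82.  67.  69.  54.] [151. 152. 153. 153. 144.  94.  69.  68.  66.  53.  58.  59.  64.  73.
  76.  74.]
[ 0.4568808   0.34281244 -0.41043329 -0.01103208 -0.79053749  1.21509045]
47.7 -34.4 76.9 -0.018 0.239 0.004 | len 97
```

```bash
python3 - <<'E'
from h import *
for n,a,b in(("bar1",(297.8,253.9),(272.7,205.5)),("line",(298.1,251.5),(279.45,204.35))):
    r=tri(a,b);print(n,inv(r.x).round(1),r.fun.round(2))
    for y in (([-112],[-113]) if n=="bar1" else ([-129],[-131])):
        f=lambda z:proj("side",ch([-21.5,y[0],z]))[0][1]-a[1]
        from scipy.optimize import brentq
        print(y,brentq(f,50,250))
E
```

```text
bar1 [ -22.9 -111.9  163.8] [ 0.3   0.09  0.01 -0.33]
[-112] 163.9453494731153
[-113] 163.01003573582778
line [ -20.5 -129.2  156.3] [-0.14 -0.05 -0.    0.16]
[-129] 156.4652530978079
[-131] 154.60919869976513
```

The bar underside is at 155.8 and the line at 156.3, so the shutter is level with the mark. Next is the tray pull.

```bash
python3 - <<'E'
from h import *
s=arm.read_state()
row(ch([-100,0,90]),5,12,s=s);row(ch([-57,0,33]),5,12,s=s)
E
```

```text
8.7 -35.4 33.0 -0.018 0.187 0.004 | len 49
50.4 -34.2 91.0 -0.018 0.187 0.004 | len 109
```

```bash
python3 jog.py '9 -35 33 -0.018 0.187 0.004;9 -35 33 -0.018 0.187 0.004;50 -34 91 -0.018 0.187 0.004;50 -34 91 -0.018 0.187 0.004;50 -34 91 -0.018 0.187 0.004;50 -34 91 -0.018 0.187 0.004' 40
python3 - <<'E'
from h import *
s=arm.read_state();print(s["joints"],inv(s["position"]))
row(ch([-57,0,33]),5,12)
E
```

```text
clock: 6.6
position: [568.4, 120.7, 32.4]
ee_rot: [0.994, 0.044, 0.102, -0.004]
contact_force: [-1.0, -0.1, 0.9]
gripper_width: 40.1
grasp_force: 0.0
[ 0.51958575  0.48843625 -0.59756526  0.28530305 -0.30986967  0.87453328] [-59.23841208  -0.40199892  32.40456319]
2.3 -0.4 -0.1 0.000 0.004 0.000 | len 2
```

```bash
python3 jog.py '0 0 0 0 0 0;0 0 0 0 0 0;0 0 0 0 0 0;0 0 0 0 0 0' 10
python3 jog.py '-10 0 -2 0 0 0;-24 0 -5 0 0 0;-39 0 -8.3 0 0 0;-54 0 -11.5 0 0 0;-69 0 -14.6 0 0 0;-84 0 -17.8 0 0 0;-98 0 -20.8 0 0 0;-109 0 -23.2 0 0 0;-115 0 -24.5 0 0 0;-117 0 -25 0 0 0'
python3 - <<'E'
from h import *
s=arm.read_state();print(s["contact_force"],s["joints"],inv(s["position"]))
E
```

```text
clock: 7.0
position: [568.4, 122.0, 33.9]
ee_rot: [0.994, 0.044, 0.104, -0.005]
contact_force: [-3.3, 5.0, 1.4]
gripper_width: 15.0
grasp_force: 58.9
clock: 8.0
position: [448.8, 112.0, 37.1]
ee_rot: [0.995, 0.048, 0.088, -0.002]
contact_force: [3.3, 24.0, -49.2]
gripper_width: 13.9
grasp_force: 63.7
[  3.34638589  24.01604657 -49.22928842] [ 0.59234499  0.34009869 -0.94508335  0.58848549 -0.15943298  0.49924442] [-179.12882809    1.33403445   37.06732486]
```

```bash
python3 jog.py '0 0 0 0 0 0;0 0 0 0 0 0;0 0 0 0 0 0' 40
python3 - <<'E'
from h import *
s=arm.read_state();print(s["contact_force"],s["joints"],inv(s["position"]))
row(ch([-190,0,150]),5,0)
E
```

```text
clock: 8.3
position: [452.9, 110.9, 43.7]
ee_rot: [0.995, 0.043, 0.095, -0.005]
contact_force: [0.4, 1.0, -0.9]
gripper_width: 39.9
grasp_force: 0.0
[ 0.39778776  1.01411049 -0.87404736] [ 0.58557662  0.32701961 -0.94071492  0.58607028 -0.16034841  0.49988813] [-1.75140339e+02 -1.52231375e-01  4.37485426e+01]
5.5 -0.4 -107.1 -0.003 -0.191 0.000 | len 107
```

```bash
python3 jog.py '5 0 -107 0 -0.19 0;5 0 -107 0 -0.19 0;5 0 -107 0 -0.19 0'
python3 - <<'E'
from h import *
s=arm.read_state();print(s["joints"],inv(s["position"]))
row([400,-60,260],5,0)
E
```

```text
clock: 8.6
position: [443.3, 104.3, 134.7]
ee_rot: [0.999, 0.043, 0.0, 0.001]
contact_force: [2.2, -0.5, 0.4]
gripper_width: 39.9
grasp_force: 0.0
[ 0.59045671  0.22454684 -0.55360697  0.00158513 -0.79282223  1.06438086] [-185.33023407   -5.82610725  134.70968535]
-57.1 160.2 -125.1 0.001 -0.000 -0.002 | len 211
```

```bash
python3 jog.py '-57 160 -125 0 0 0;-57 160 -125 0 0 0;-57 160 -125 0 0 0;-57 160 -125 0 0 0;-57 160 -125 0 0 0' 70
python3 - <<'E'
from h import *
t=arm.get_image("top");sd=arm.get_image("side")
cv2.imwrite("pics/side3.png",sd);cv2.imwrite("pics/top3.png",t)
f=lambda im,x,y,w,h,k:cv2.resize(im[y:y+h,x:x+w],None,fx=k,fy=k,interpolation=cv2.INTER_CUBIC)
M=np.zeros((600,800,3),np.uint8); M[:300]=f(t,180,200,200,75,4)
M[300:,:400]=f(sd,260,270,100,75,4);M[300:,400:]=f(t,325,240,100,75,4)
cv2.imwrite("pics/f.png",M)
E
```

```text
clock: 9.1
position: [400.2, -62.9, 263.8]
ee_rot: [0.999, 0.04, 0.008, 0.002]
contact_force: [-0.1, -0.1, 0.3]
gripper_width: 70.0
grasp_force: 0.0
```

View pics/f.png

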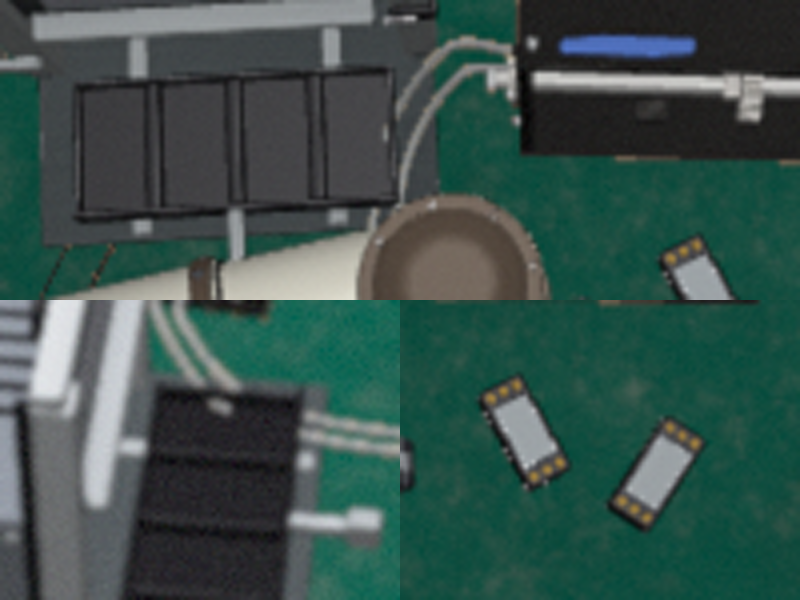

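The tray is fully out with four empty bays. The ribs are at f.png columns of about 155, 236 and 318, and the tray walls span rows of about 70 to 220. The modules haven't moved. I'll compute positions.

```bash
python3 - <<'E'
from h import *
ft=lambda u,v:px(180,200,4,u,v); fs=lambda u,v:px(260,270,4,u,v-300); fm=lambda u,v:px(325,240,4,u-400,v-300)
p=lambda q:print(inv(q).round(1),end=" ")
print("ribs");[p(onz("top",ft(u,v),26)) for u,v in((154,148),(236,143),(318,138))]
print("\nfront wall top L,R outer, rear L,R");[p(onz("top",ft(u,v),35)) for u,v in((78,220),(394,203),(75,86),(392,69))]
print("\nbay floor y lims/x lims");[p(onz("top",ft(u,v),13)) for u,v in((83,150),(146,150),(164,145),(227,145),(245,140),(308,140),(326,135),(388,135),(195,84),(197,206))]
print("\nside: pull front top",);p(onz("side",fs(381,518),40))
print("\nmods")
for P in([(482,402),(518,376),(568,463),(533,487)],[(610,508),(667,418),(706,441),(646,530)]):
    q=np.array([onz("top",fm(*c),30) for c in P]);print(q.mean(0).round(1),q[:,:2].round(0).tolist())
E
```

```text
ribs
[-71.8  56.6  26. ] [-71.8  -1.8  26. ] [-71.9 -60.2  26. ] 
front wall top L,R outer, rear L,R
[-121.5  110.2   35. ] [-123.3 -112.3   35. ] [-25.2 109.9  35. ] [ -27.  -115.8   35. ] 
bay floor y lims/x lims
[-67.6 109.8  13. ] [-70.4  64.6  13. ] [-67.6  51.6  13. ] [-70.4   6.4  13. ] [-67.6  -6.6  13. ] [-70.4 -51.7  13. ] [-67.6 -64.8  13. ] [ -70.4 -109.2   13. ] [-24.3  27.8  13. ] [-113.3   29.5   13. ] 
side: pull front top
[-178.5   -0.8   40. ] 
mods
[ 457.6 -216.2   30. ] [[478.0, -186.0], [497.0, -211.0], [437.0, -246.0], [419.0, -222.0]]
[ 430.3 -308.7   30. ] [[406.0, -276.0], [470.0, -315.0], [454.0, -343.0], [391.0, -301.0]]
```

```bash
python3 - <<'E'
from h import *
a=cv2.imread("pics/side0.png");b=cv2.imread("pics/side3.png")
for n,im,x,y in(("0",a,300,314),("3",b,342,318)):
    g=cv2.cvtColor(im,cv2.COLOR_BGR2GRAY)[y:y+14,x:x+18].astype(int);print(g)
for d in (110,114,117,120):
    print(d,[proj("side",ch([-64.6-d,y,40]))[0].round(1) for y in(8,-8)],[proj("side",ch([-42.6-d,y,40]))[0].round(1) for y in(8,-8)])
print([proj("side",ch([-64.6,y,40]))[0].round(1) for y in(8,-8)],[proj("side",ch([-42.6,y,40]))[0].round(1) for y in(8,-8)])
E
```

```text
[[ 91  95  90  88  90  91  93  95  92  94  92  89  91  90  90  94  92  93]
 [ 90  96  93  91  89  91  94  92  96  94  89  94  90  90  91  90  91  92]
 [ 94  91  91  92  92  91  92  93  92  94  86  89  89  95  94  93  89  95]
 [ 89  91  98  98 102 101 100  96 102  97  88  93  91  91  93  93  94  89]
 [ 93 100 115 134 137 141 134 133 128 117  99  88  88  93  94  89  95  93]
 [110 116 146 168 173 175 177 179 172 151 121  96  94  95  93  93  93  92]
 [145 149 166 187 191 192 192 197 190 166 126  99  93  93  90  92  92  90]
 [180 167 175 187 189 194 192 191 190 168 127  97  92  93  95  96  92  95]
 [183 167 159 167 176 176 179 181 178 150 118  94  90  96  93  96  96  90]
 [149 136 131 135 134 138 144 147 147 126 102  93  91  94  91  95  94  93]
 [113 104 107 102 103 105 103 112 108  98  88  89  90  90  94  93  94  93]
 [ 90  93  86  89  95  93  91  94  93  87  86  88  90  93  90  93  93  90]
 [ 87  89  87  94  91  95  89  92  93  87  87  92  92  95  94  95  93  94]
 [ 90  92  91  95  90  88  89  91  86  89  87  85  93  90  89  87  92  91]]
[[ 81  79  78  76  82  77  79  76  79  76  76  74
[... 787 characters left out ...]
82  83  86  89  93  89  95  90  94  91  93  82  80  82  79  80]
 [ 79  83  83  80  84  90  92  92  91  93  90  90  86  83  78  81  83  76]
 [ 81  82  83  83  82  85  93  94  95  95  91  90  87  85  79  81  79  77]]
110 [array([353.2, 326.7]), array([353.5, 321.8])] [array([344.4, 326. ]), array([344.8, 321.2])]
114 [array([354.7, 326.8]), array([355.1, 321.9])] [array([346. , 326.1]), array([346.4, 321.3])]
117 [array([355.9, 326.9]), array([356.2, 322. ])] [array([347.2, 326.2]), array([347.6, 321.4])]
120 [array([357.1, 327. ]), array([357.4, 322.1])] [array([348.4, 326.3]), array([348.8, 321.5])]
[array([309.6, 323.4]), array([310.2, 318.6])] [array([300.9, 322.7]), array([301.6, 317.9])]
```

The pull has moved only about 114 mm, so the tray is about 6 mm short of its stop (the grip slipped upward). I'll regrip with the tool vertical and finish.

```bash
python3 - <<'E'
from h import *
s=arm.read_state()
row(ch([-167,-0.5,90]),5,0,s=s);row(ch([-167,-0.5,33]),5,0,s=s)
E
```

```text
72.8 -167.6 171.4 0.003 -0.011 -0.006 | len 251
72.2 -167.8 228.4 0.003 -0.011 -0.006 | len 292
```

```bash
python3 jog.py '73 -168 171 0.003 -0.011 -0.006;73 -168 171 0.003 -0.011 -0.006;73 -168 171 0.003 -0.011 -0.006;73 -168 171 0.003 -0.011 -0.006;73 -168 171 0.003 -0.011 -0.006;73 -168 171 0.003 -0.011 -0.006;73 -168 210 0.003 -0.011 -0.006;73 -168 228 0.003 -0.011 -0.006;73 -168 228 0.003 -0.011 -0.006' 40
python3 jog.py '0 0 0 0 0 0;0 0 0 0 0 0;0 0 0 0 0 0;0 0 0 0 0 0' 10
python3 jog.py '-2 0 0 0 0 0;-4 0 0 0 0 0;-6 0 0 0 0 0;-6 0 0 0 0 0'
```

```text
clock: 10.1
position: [457.7, 111.7, 28.3]
ee_rot: [0.999, 0.045, -0.006, 0.003]
contact_force: [-0.2, 0.5, 0.3]
gripper_width: 40.0
grasp_force: 0.0
clock: 10.5
position: [461.0, 113.4, 32.0]
ee_rot: [0.999, 0.045, -0.001, -0.0]
contact_force: [-1.0, 4.0, 2.6]
gripper_width: 14.6
grasp_force: 60.3
clock: 10.9
position: [455.4, 113.0, 32.0]
ee_rot: [0.999, 0.046, -0.001, -0.0]
contact_force: [0.9, 4.3, 5.9]
gripper_width: 14.9
grasp_force: 61.0
```

```bash
for i in 1 2; do python3 jog.py '-2 0 0 0 0 0;-2 0 0 0 0 0;-2 0 0 0 0 0' | sed -n '2p;4p'; done
```

```text
position: [454.7, 113.0, 32.0]
contact_force: [4.9, 2.1, 3.1]
position: [454.7, 113.0, 32.0]
contact_force: [12.5, -1.7, -2.5]
```

The tray is at its stop: it moved 6.3 mm more and then force built up. I'll release and go to module A.

```bash
python3 jog.py '1 0 0 0 0 0;1 0 0 0 0 0;1 0 0 0 0 0;1 0 -60 0 0 0;1 0 -120 0 0 0;1 0 -120 0 0 0' 70
python3 - <<'E'
from h import *
s=arm.read_state();print(s["joints"])
row([457,-214.5,110],31.5,0,s=s)
E
```

```text
clock: 12.1
position: [452.9, 112.5, 154.6]
ee_rot: [0.999, 0.046, -0.0, -0.0]
contact_force: [1.4, -0.3, -0.1]
gripper_width: 69.7
grasp_force: 0.0
[ 5.92731409e-01  2.15303205e-01 -5.01395952e-01 -4.36896356e-04
 -8.54582652e-01  1.07038263e+00]
-26.0 326.0 44.6 -0.000 0.001 -0.458 | len 330
```

```bash
python3 jog.py '-26 326 44 0 0 -0.458;-26 326 44 0 0 -0.458;-26 326 44 0 0 -0.458;-26 326 44 0 0 -0.458;-26 326 44 0 0 -0.458;-26 326 44 0 0 -0.458;-26 326 44 0 0 -0.458;-26 326 44 0 0 -0.458;-26 326 44 0 0 -0.458'
python3 - <<'E'
from h import *
s=arm.read_state();print(s["joints"])
row([457,-214.5,29],31.5,0,s=s)
sd=arm.get_image("side");cv2.imwrite("pics/side4.png",sd)
cv2.imwrite("pics/g.png",cv2.resize(sd[200:275,330:430],None,fx=6,fy=6,interpolation=cv2.INTER_CUBIC))
E
```

```text
clock: 13.0
position: [453.7, -216.0, 106.6]
ee_rot: [0.963, 0.269, -0.004, -0.0]
contact_force: [-1.4, -0.0, -0.8]
gripper_width: 70.0
grasp_force: 0.0
[-0.11932328  0.33940222 -0.47342105  0.00343093 -0.76590768  2.23330995]
4.2 0.6 77.6 -0.003 0.008 -0.004 | len 78
```

View pics/g.png

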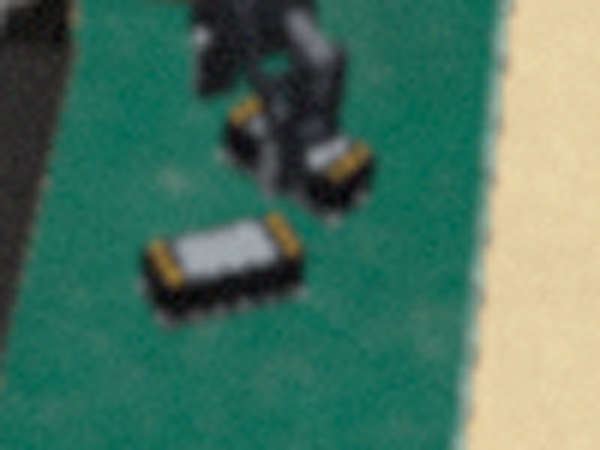

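Module A is unmoved, with its label centre at g.png (228,250). Module B is behind the fingers. I'll descend and grip.

```bash
python3 jog.py '4 0.6 30 -0.003 0.008 -0.004;4 0.6 60 -0.003 0.008 -0.004;4 0.6 77.6 -0.003 0.008 -0.004;4 0.6 77.6 -0.003 0.008 -0.004;4 0.6 77.6 -0.003 0.008 -0.004'
python3 jog.py '0 0 0 0 0 0;0 0 0 0 0 0;0 0 0 0 0 0;0 0 0 0 0 0;0 0 0 0 0 0' 28
python3 jog.py '0 0 -40 0 0 0;0 0 -80 0 0 0;0 0 -100 0 0 0;0 0 -100 0 0 0'
python3 - <<'E'
from h import *
s=arm.read_state();print(s["joints"])
row(ch([-77,-29.5,120]),5,0,s=s)
E
```

```text
clock: 13.55
position: [459.0, -212.5, 30.4]
ee_rot: [0.962, 0.274, 0.001, 0.001]
contact_force: [0.2, 0.8, 0.4]
gripper_width: 70.0
grasp_force: 0.0
clock: 14.05
position: [459.6, -213.7, 31.4]
ee_rot: [0.962, 0.273, 0.003, 0.001]
contact_force: [-0.3, 2.2, 5.9]
gripper_width: 32.6
grasp_force: 60.8
clock: 14.45
position: [460.2, -214.1, 133.6]
ee_rot: [0.962, 0.273, 0.005, 0.002]
contact_force: [-0.4, -0.9, -0.2]
gripper_width: 32.3
grasp_force: 60.1
[-1.14887021e-01  3.02236955e-01 -4.41962024e-01  6.45998535e-04
 -8.15285421e-01  2.23812227e+00]
238.9 -210.2 14.1 0.005 -0.010 0.466 | len 319
```

```bash
python3 - <<'E'
from h import *
s=arm.read_state()
row([435,0,134],5,0,s=s)
E
```

```text
91.0 -195.4 -1.1 0.005 -0.010 0.466 | len 216
```

```bash
python3 jog.py '91 -195 0 0.005 -0.01 0.466;91 -195 0 0.005 -0.01 0.466;91 -195 0 0.005 -0.01 0.466;91 -195 0 0.005 -0.01 0.466;91 -195 0 0.005 -0.01 0.466;91 -195 0 0.005 -0.01 0.466'
python3 - <<'E'
from h import *
s=arm.read_state();print(s["joints"],s["gripper_width"])
row(ch([-77,-29.5,110]),5,0,s=s)
E
```

```text
clock: 15.05
position: [432.3, 3.1, 129.1]
ee_rot: [0.999, 0.046, -0.004, -0.001]
contact_force: [0.1, -0.3, -1.3]
gripper_width: 32.6
grasp_force: 60.2
[ 0.38251183  0.20041731 -0.60330232 -0.00666793 -0.77484081  1.28523245] 32.56957854008494
128.6 -75.5 18.1 -0.002 0.009 0.005 | len 150
```

```bash
python3 jog.py '129 -75.5 18 -0.002 0.009 0.005;129 -75.5 18 -0.002 0.009 0.005;129 -75.5 18 -0.002 0.009 0.005;129 -75.5 18 -0.002 0.009 0.005;129 -75.5 18 -0.002 0.009 0.005'
python3 - <<'E'
from h import *
s=arm.read_state();print(s["joints"],s["gripper_width"],inv(s["position"]))
row(ch([-76,-29.5,46]),5,0,s=s)
sd=arm.get_image("side");cv2.imwrite("pics/side5.png",sd)
cv2.imwrite("pics/g2.png",cv2.resize(sd[250:350,270:390],None,fx=5,fy=5,interpolation=cv2.INTER_CUBIC))
E
```

```text
clock: 15.55
position: [554.6, 86.0, 108.7]
ee_rot: [0.999, 0.04, -0.001, 0.001]
contact_force: [0.6, -0.8, -1.3]
gripper_width: 32.6
grasp_force: 60.2
[ 4.42616686e-01  4.19277084e-01 -3.29691179e-01 -6.04883160e-05
 -8.24982500e-01  1.20922456e+00] 32.56508635227647 [-76.03732471 -33.76174677 108.66798968]
0.2 -4.3 62.7 0.001 0.003 -0.006 | len 63
```

View pics/g2.png

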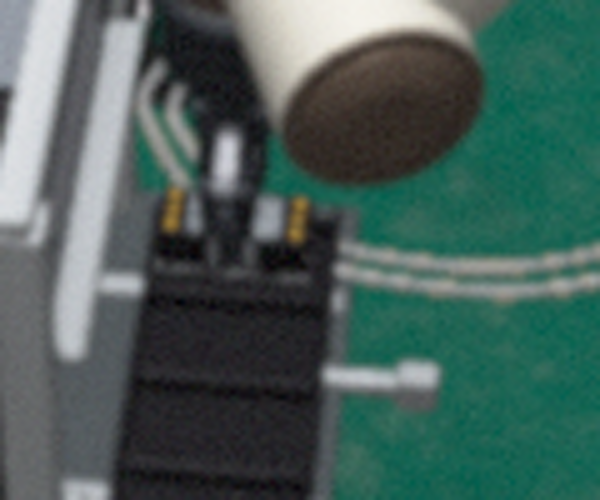

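The module is held level, centred in the fingers and aligned with the tray. I'll lower it.

```bash
python3 jog.py '0 -4 0 0 0 -0.006;0 -4 30 0 0 -0.006;0 -4 45 0 0 -0.006;0 -4 56 0 0 -0.006;0 -4 60 0 0 -0.006;0 -4 60 0 0 -0.006'
python3 - <<'E'
from h import *
s=arm.read_state();print(s["gripper_width"],inv(s["position"]),s["contact_force"])
row(ch([-76,-29,44.5]),5,0,s=s)
E
```

```text
clock: 16.2
position: [554.7, 90.2, 51.0]
ee_rot: [0.999, 0.044, 0.001, 0.0]
contact_force: [0.2, -0.1, -1.3]
gripper_width: 32.7
grasp_force: 60.2
32.740336949820325 [-75.55780626 -29.65012826  50.95201025] [ 0.19812488 -0.1015421  -1.32187745]
-0.4 -0.7 6.5 0.000 -0.001 0.000 | len 6
```

```bash
python3 jog.py '0 -0.6 2 0 0 0;0 -0.6 4 0 0 0;0 -0.6 5.5 0 0 0;0 -0.6 5.5 0 0 0'; python3 jog.py '0 0 1 0 0 0;0 0 1 0 0 0;0 0 1 0 0 0'
```

```text
clock: 16.6
position: [554.8, 91.1, 45.4]
ee_rot: [0.999, 0.044, 0.001, -0.0]
contact_force: [-0.6, 0.4, -0.9]
gripper_width: 32.6
grasp_force: 60.2
clock: 16.9
position: [555.0, 91.1, 44.5]
ee_rot: [0.999, 0.044, 0.001, -0.0]
contact_force: [-0.8, -0.0, -0.2]
gripper_width: 32.5
grasp_force: 60.3
```

```bash
python3 jog.py '0 0 0.5 0 0 0;0 0 0.5 0 0 0;0 0 0.5 0 0 0;0 0 0.5 0 0 0;0 0 -30 0 0 0;0 0 -70 0 0 0;0 0 -70 0 0 0' 44
python3 - <<'E'
from h import *
s=arm.read_state();print(inv(s["position"]))
row([435,0,134],5,0,s=s)
t=arm.get_image("top");sd=arm.get_image("side");cv2.imwrite("pics/top6.png",t);cv2.imwrite("pics/side6.png",sd)
# module B: label blob centre
for n,im,(x,y,w,h) in(("top",t,(330,250,90,60)),("side",sd,(340,200,70,60))):
    c=im[y:y+h,x:x+w].astype(int);m=((c.max(2)-c.min(2)<25)&(c.mean(2)>120)).astype(np.uint8)
    k,l,st,ce=cv2.connectedComponentsWithStats(m)
    for i in range(1,k):
        if st[i,4]>25:
            u=ce[i]+[x,y];pts=np.argwhere(l==i)[:,::-1]+[x,y];W=np.array([onz(n,p,30)[:2] for p in pts]);e,v=np.linalg.eigh(np.cov(W.T))
            print(n,st[i,4],u.round(1),onz(n,u,30).round(1),np.degrees(np.arctan(v[1,1]/v[0,1])).round(1))
E
```

```text
clock: 17.6
position: [558.3, 92.3, 119.9]
ee_rot: [0.999, 0.045, 0.006, -0.001]
contact_force: [0.6, -0.4, -0.3]
gripper_width: 43.9
grasp_force: 0.0
[-71.75756898 -27.88272337 119.85018023]
-130.9 80.9 -16.0 -0.002 -0.012 0.002 | len 155
top 153 [389.2 282.6] [ 431.9 -309.5   30. ] -32.9
side 2305 [367.9 223.6] [ 465.  -297.2   30. ] 63.0
```

```bash
python3 jog.py '-131 81 -16 0 -0.012 0;-131 81 -16 0 -0.012 0;-131 81 -16 0 -0.012 0;-131 81 -16 0 -0.012 0;-131 81 -16 0 -0.012 0' 70
python3 - <<'E'
from h import *
row([431.5,-308,100],-32.5,0)
E
```

```text
clock: 18.2
position: [430.1, -1.9, 129.9]
ee_rot: [0.999, 0.043, -0.006, 0.0]
contact_force: [0.9, 0.1, 0.1]
gripper_width: 70.3
grasp_force: 0.0
-24.8 305.0 30.3 0.004 0.011 0.654 | len 308
```

```bash
python3 jog.py '-25 305 30 0.004 0.011 0.654;-25 305 30 0.004 0.011 0.654;-25 305 30 0.004 0.011 0.654;-25 305 30 0.004 0.011 0.654;-25 305 30 0.004 0.011 0.654;-25 305 30 0.004 0.011 0.654;-25 305 30 0.004 0.011 0.654;-25 305 30 0.004 0.011 0.654'
python3 - <<'E'
from h import *
s=arm.read_state();print(s["joints"])
row([431.5,-308,31],-32.5,0,s=s)
sd=arm.get_image("side");t=arm.get_image("top");cv2.imwrite("pics/side7.png",sd);cv2.imwrite("pics/top7.png",t)
M=np.zeros((600,800,3),np.uint8)
M[:300,:400]=cv2.resize(t[200:275,180:280],(400,300),interpolation=cv2.INTER_CUBIC)
M[:300,400:]=cv2.resize(sd[200:260,340:420],(400,300),interpolation=cv2.INTER_CUBIC)
M[300:,:400]=cv2.resize(sd[280:355,270:370],(400,300),interpolation=cv2.INTER_CUBIC)
cv2.imwrite("pics/i.png",M)
E
```

```text
clock: 19.0
position: [433.4, -308.6, 99.0]
ee_rot: [0.96, -0.281, -0.001, -0.0]
contact_force: [0.2, 0.3, 0.0]
gripper_width: 70.0
grasp_force: 0.0
[-3.13860152e-01  3.90039061e-01 -4.12643886e-01 -4.61078955e-04
 -7.69235335e-01  1.31586776e+00]
-1.8 0.5 68.0 -0.000 0.001 -0.002 | len 68
```

View pics/i.png

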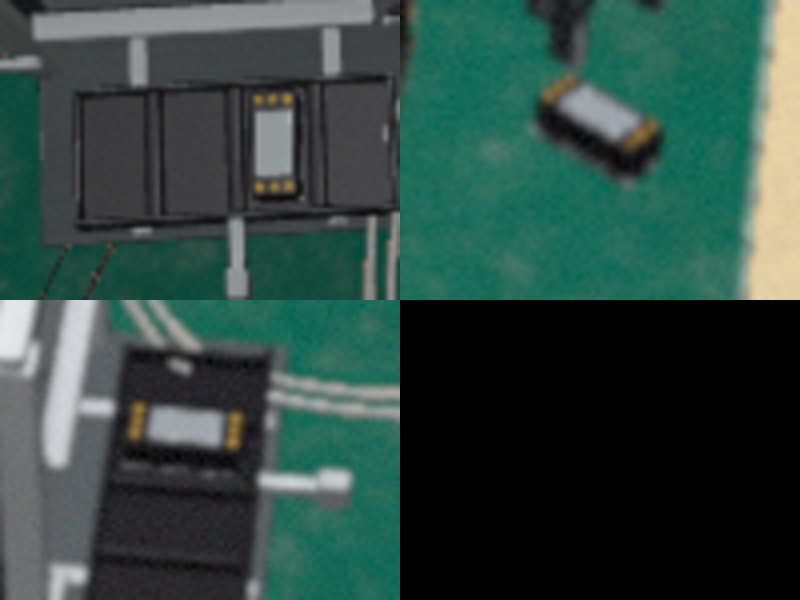

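Module A lies flat in its bay: i.png (275,145) in the top view, (187,427) in the side view. Module B is at (600,125), below the open fingers. I'll check its position against the side view before gripping.

```bash
python3 - <<'E'
from h import *
f=lambda u,v:px(340,200,5,u-400,v)
for P in([(575,83),(645,118),(622,140),(556,104)],):  # label corners
    q=np.array([onz("side",f(*c),30) for c in P]);print(q.mean(0).round(1),q.round(0)[:,:2].tolist())
q=np.array([onz("side",f(*c),30) for c in [(572,74),(662,122),(630,155),(538,100)]]);print(q.mean(0).round(1),q.round(0)[:,:2].tolist())
E
```

```text
[ 431.3 -312.4   30. ] [[449.0, -336.0], [403.0, -311.0], [415.0, -288.0], [458.0, -314.0]]
[ 430.6 -311.2   30. ] [[452.0, -344.0], [393.0, -310.0], [409.0, -275.0], [469.0, -316.0]]
```

```bash
python3 jog.py '-2 1 30 0 0 0;-2 1 55 0 0 0;-2 1 68 0 0 0;-2 1 68 0 0 0;-2 1 68 0 0 0'
python3 jog.py '0 0 0 0 0 0;0 0 0 0 0 0;0 0 0 0 0 0;0 0 0 0 0 0;0 0 0 0 0 0' 28
python3 jog.py '0 0 -40 0 0 0;0 0 -80 0 0 0;0 0 -100 0 0 0;0 0 -100 0 0 0'
python3 - <<'E'
from h import *
s=arm.read_state();row([435,0,132],5,0,s=s)
E
```

```text
clock: 19.6
position: [431.5, -305.9, 33.0]
ee_rot: [0.961, -0.278, 0.001, -0.0]
contact_force: [0.5, -0.3, 0.3]
gripper_width: 70.4
grasp_force: 0.0
clock: 20.1
position: [431.4, -307.1, 33.8]
ee_rot: [0.96, -0.279, 0.001, -0.0]
contact_force: [-0.7, 1.8, 6.1]
gripper_width: 32.4
grasp_force: 60.7
clock: 20.5
position: [432.3, -307.7, 135.9]
ee_rot: [0.96, -0.279, 0.004, 0.0]
contact_force: [-0.1, -0.6, -1.7]
gripper_width: 32.4
grasp_force: 60.2
-162.8 -261.1 3.1 0.001 -0.008 -0.654 | len 308
```

```bash
python3 jog.py '-163 -261 3 0 -0.008 -0.654;-163 -261 3 0 -0.008 -0.654;-163 -261 3 0 -0.008 -0.654;-163 -261 3 0 -0.008 -0.654;-163 -261 3 0 -0.008 -0.654;-163 -261 3 0 -0.008 -0.654;-163 -261 3 0 -0.008 -0.654;-163 -261 3 0 -0.008 -0.654'
python3 - <<'E'
from h import *
s=arm.read_state();print(s["gripper_width"]);row(ch([-77,29,110]),5,0,s=s)
E
```

```text
clock: 21.3
position: [432.3, 2.0, 128.6]
ee_rot: [0.999, 0.045, -0.004, -0.001]
contact_force: [-1.2, -0.5, -0.5]
gripper_width: 32.6
grasp_force: 60.4
32.576425229137485
128.8 -135.3 17.8 -0.002 0.009 0.004 | len 188
```

```bash
python3 jog.py '129 -135 18 0 0.009 0.004;129 -135 18 0 0.009 0.004;129 -135 18 0 0.009 0.004;129 -135 18 0 0.009 0.004;129 -135 18 0 0.009 0.004;129 -135 18 0 0.009 0.004'
python3 - <<'E'
from h import *
s=arm.read_state();print(s["gripper_width"],inv(s["position"]));row(ch([-77,29,49]),5,0,s=s)
sd=arm.get_image("side");cv2.imwrite("pics/side8.png",sd)
M=np.zeros((300,800,3),np.uint8)
M[:,:400]=cv2.resize(sd[280:355,270:370],(400,300),interpolation=cv2.INTER_CUBIC)
M[:,400:]=cv2.resize(sd[190:265,330:430],(400,300),interpolation=cv2.INTER_CUBIC)
cv2.imwrite("pics/j.png",M)
E
```

```text
clock: 21.9
position: [549.1, 144.9, 109.3]
ee_rot: [0.999, 0.041, -0.001, -0.001]
contact_force: [0.2, 0.5, -2.1]
gripper_width: 32.0
grasp_force: 60.4
32.0158545847996 [-76.39839444  25.40114118 109.26027195]
-0.5 -3.5 60.3 -0.001 0.002 -0.006 | len 60
```

View pics/j.png

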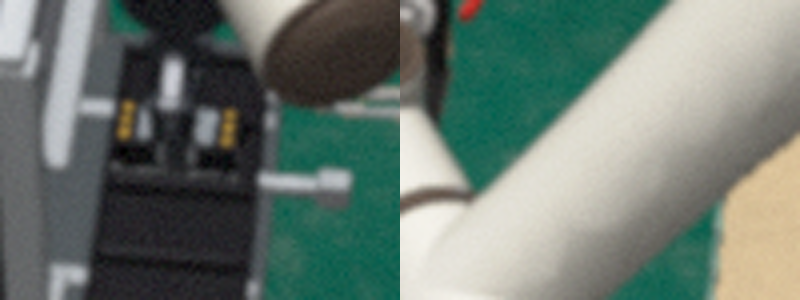

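Module B is held level over its bay at j.png (178,125). I'll lower it.

```bash
python3 jog.py '-0.5 -3.5 0 0 0 -0.006;-0.5 -3.5 30 0 0 -0.006;-0.5 -3.5 45 0 0 -0.006;-0.5 -3.5 55 0 0 -0.006;-0.5 -3.5 60 0 0 -0.006;-0.5 -3.5 60 0 0 -0.006;-0.5 -3.5 60 0 0 -0.006'
python3 - <<'E'
from h import *
s=arm.read_state();print(s["gripper_width"],inv(s["position"]));row(ch([-77,29,48]),5,0,s=s)
E
```

```text
clock: 22.65
position: [549.5, 150.3, 51.9]
ee_rot: [0.999, 0.045, 0.002, -0.002]
contact_force: [-0.2, -0.6, -1.4]
gripper_width: 32.5
grasp_force: 60.4
32.50683095197053 [-75.55878709  30.69181613  51.86903145]
-1.5 1.7 3.9 -0.003 -0.004 0.002 | len 4
```

```bash
python3 jog.py '-1 1.5 1 -0.003 -0.004 0;-1 1.5 2 -0.003 -0.004 0;-1 1.5 3.5 -0.003 -0.004 0;-1 1.5 3.5 0 0 0'; for i in 1 2; do python3 jog.py '0 0 1 0 0 0;0 0 1 0 0 0;0 0 1 0 0 0'|sed -n '2p;4p'; done
```

```text
clock: 23.05
position: [548.1, 148.7, 47.5]
ee_rot: [0.999, 0.045, 0.001, -0.001]
contact_force: [0.5, -0.2, -0.1]
gripper_width: 32.2
grasp_force: 60.4
position: [548.2, 148.7, 46.8]
contact_force: [-0.9, 0.2, 1.8]
position: [548.8, 148.7, 46.8]
contact_force: [-2.1, -1.8, 6.2]
```

```bash
python3 jog.py '0 0 -1 0 0 0;0 0 -1 0 0 0;0 0 -1 0 0 0;0 0 -1 0 0 0;0 0 -30 0 0 0;0 0 -70 0 0 0;0 0 -70 0 0 0' 44
python3 - <<'E'
from h import *
s=arm.read_state();print(inv(s["position"]));row(ch([-200,0,130]),5,0,s=s)
E
```

```text
clock: 24.35
position: [551.3, 150.0, 120.9]
ee_rot: [0.999, 0.046, 0.006, -0.003]
contact_force: [1.1, 0.0, 0.1]
gripper_width: 44.1
grasp_force: 0.0
[-73.72070917  30.20686161 120.85857243]
-126.3 29.7 -10.9 -0.006 -0.013 0.004 | len 130
```

```bash
python3 jog.py '-126 30 -11 0 -0.013 0;-126 30 -11 0 -0.013 0;-126 30 -11 0 -0.013 0;-126 30 -11 0 -0.013 0;-126 30 -11 0 -0.013 0'
python3 - <<'E'
from h import *
s=arm.read_state();print(s["joints"],inv(s["position"]))
row(ch([-176,0,33]),5,0,s=s)
sd=arm.get_image("side");t=arm.get_image("top");cv2.imwrite("pics/side9.png",sd);cv2.imwrite("pics/top9.png",t)
M=np.zeros((600,800,3),np.uint8)
M[:300]=cv2.resize(t[180:300,120:440],(800,300),interpolation=cv2.INTER_CUBIC)
M[300:,:400]=cv2.resize(sd[270:345,270:370],(400,300),interpolation=cv2.INTER_CUBIC)
M[300:,400:]=cv2.resize(sd[150:300,290:490],(400,300),interpolation=cv2.INTER_CUBIC)
cv2.imwrite("pics/k.png",M)
E
```

```text
clock: 24.85
position: [425.4, 107.5, 126.7]
ee_rot: [0.999, 0.045, -0.005, -0.001]
contact_force: [0.6, -0.4, 0.2]
gripper_width: 44.2
grasp_force: 0.0
[ 0.61513506  0.21422226 -0.59081636 -0.01052579 -0.77198167  1.05359629] [-202.82869608   -1.14516637  126.67707304]
27.7 -0.8 93.4 -0.003 0.009 0.003 | len 97
```

View pics/k.png

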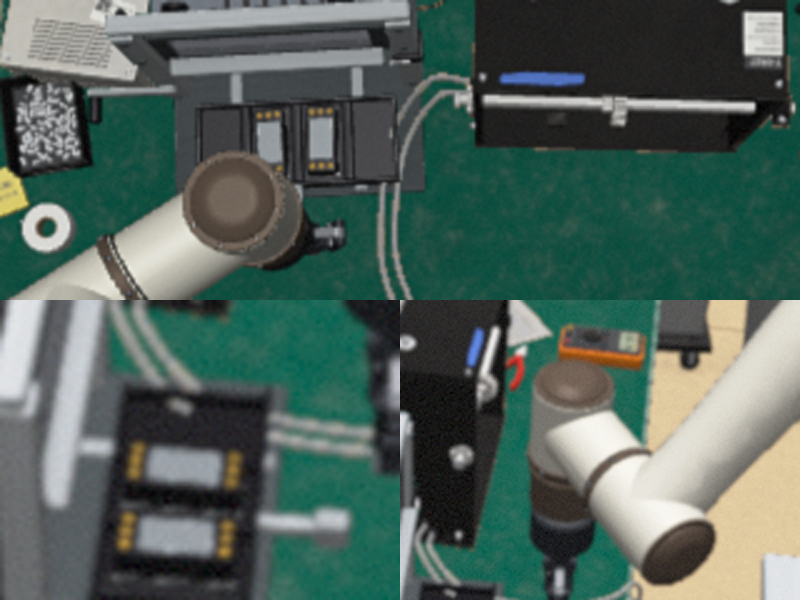

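Both modules lie flat, one per bay: k.png (268,142) and (320,138). Nothing is left in the work area. I'll push the tray home with closed fingertips against the front of the pull.

```bash
python3 - <<'E'
from h import *
s=arm.read_state()
row(ch([-212,0,100]),5,0,s=s);row(ch([-212,0,36]),5,0,s=s)
E
```

```text
-9.8 -0.7 26.5 -0.003 0.009 0.003 | len 28
-9.2 -0.5 90.5 -0.003 0.009 0.003 | len 91
```

```bash
python3 jog.py '-10 -1 26 0 0.009 0;-10 -1 26 0 0.009 0;-10 -1 26 0 0.009 0;-10 -1 60 0 0.009 0;-10 -1 90 0 0.009 0;-10 -1 90 0 0.009 0;-10 -1 90 0 0.009 0' 0
python3 - <<'E'
from h import *
s=arm.read_state();print(s["joints"],inv(s["position"]))
row(ch([-82,0,36]),5,0,s=s)
E
```

```text
clock: 25.65
position: [415.3, 108.0, 36.9]
ee_rot: [0.999, 0.045, -0.001, -0.001]
contact_force: [-0.5, 0.4, 0.6]
gripper_width: 0.3
grasp_force: 0.0
[ 0.63412734  0.36014563 -0.71595583 -0.00581269 -0.49445021  1.03193408] [-212.8712523     0.29839334   36.88729411]
130.9 0.7 0.7 -0.002 0.001 0.003 | len 131
```

```bash
python3 jog.py '12 0 0 0 0 0;22 0 0 0 0 0;36 0 0 0 0 0;52 0 0 0 0 0;68 0 0 0 0 0;84 0 0 0 0 0;100 0 0 0 0 0;114 0 0 0 0 0;124 0 0 0 0 0;124 0 0 0 0 0'
python3 - <<'E'
from h import *
s=arm.read_state();print(inv(s["position"]),s["joints"][4])
E
for i in 1 2 ; do python3 jog.py '3 0 0 0 0 0;3 0 0 0 0 0;3 0 0 0 0 0' | sed -n '2p;4p'; done
```

```text
clock: 26.65
position: [540.1, 119.1, 36.9]
ee_rot: [0.999, 0.045, 0.001, -0.002]
contact_force: [0.9, 0.4, 0.1]
gripper_width: 0.2
grasp_force: 0.0
[-87.62844687   0.42879311  36.94355628] -0.6450181247652944
position: [540.5, 119.0, 36.3]
contact_force: [-0.6, -0.6, -0.4]
position: [543.3, 119.1, 36.1]
contact_force: [-1.7, 0.2, 0.6]
```

```bash
for i in 1 2 ; do python3 jog.py '3 0 0 0 0 0;3 0 0 0 0 0;3 0 0 0 0 0' | sed -n '2p;4p'; done;  python3 jog.py '2 0 0 0 0 0;2 0 0 0 0 0;2 0 0 0 0 0' | sed -n '2p;4p'
```

```text
position: [546.7, 119.4, 36.0]
contact_force: [-2.1, -0.6, -0.3]
position: [549.8, 119.7, 36.0]
contact_force: [-0.6, -0.4, 0.7]
position: [551.7, 119.8, 36.0]
contact_force: [-0.8, -1.7, 0.1]
```

```bash
python3 jog.py '2 0 0 0 0 0;2 0 0 0 0 0;2 0 0 0 0 0' | sed -n '2p;4p';python3 jog.py '2 0 0 0 0 0;2 0 0 0 0 0;2 0 0 0 0 0' | sed -n '2p;4p'
python3 - <<'E'
from h import *
s=arm.read_state();print(inv(s["position"]))
im=arm.get_image("side");cv2.imwrite("pics/side10.png",im)
print(cv2.cvtColor(im,cv2.COLOR_BGR2GRAY)[314:328,300:318].astype(int))
E
```

```text
position: [553.6, 120.0, 36.0]
contact_force: [-1.0, -0.4, -0.1]
position: [553.7, 119.9, 35.9]
contact_force: [-6.6, 0.6, 2.9]
[-7.39568881e+01  2.41260732e-02  3.59156002e+01]
[[ 86  93  87  86  86  87  86  79  63  52  69 104 118 120 102  71  52  37]
 [ 90  87  86  84  86  87  84  87  82  89  94 111 119 118 109  94  93  80]
 [ 88  88  85  88  94  88  88  86  92  97 109 118 119 119 115 114 117 109]
 [ 86  89  89  91  95  95  91  85  87  95 113 128 132 126 114 105 103  96]
 [ 88  93 111 127 131 128 117  99  85  91 119 145 156 151 125  92  78  67]
 [103 109 139 159 165 163 142 105  76  81 109 137 152 146 127  93  73  57]
 [136 137 160 179 182 179 158 114  71  66  82 112 119 122 102  80  66  54]
 [170 161 170 177 183 181 167 126  79  49  59  69  75  80  69  53  43  39]
 [172 159 156 157 162 167 161 137 100  72  55  58  50  47  41  30  31  29]
 [144 128 123 126 130 133 133 124 105  89  79  60  48  38  29  32  29  52]
 [107 102  96  96  99  97 100 103  98  92  87  71  44  32  32  37  38  62]
 [ 91  86  89  87  88  86  89  92  87  88  86  69  48  31  37  33  42  70]
 [ 83  86  84  87  88  85  85  86  86  84  83  71  50  38  29  34  46  71]
 [ 85  88  85  90  86  86  84  81  80  85  84  74  60  54  55  50  59  73]]
```

```bash
python3 jog.py '2 0 0 0 0 0;2 0 0 0 0 0;2 0 0 0 0 0' | sed -n '2p;4p'; python3 jog.py '-10 0 0 0 0 0;-40 0 -30 0 0 0;-50 0 -80 0 0 0;-50 0 -125 0 0 0;-50 0 -160 0 0 0;-50 0 -160 0 0 0'
python3 - <<'E'
from h import *
s=arm.read_state();print(inv(s["position"]))
row(ch([-60,45,185]),5,22,True,s=s);row(ch([-22,45,178]),5,22,True,s=s)
E
```

```text
position: [553.8, 119.7, 35.8]
contact_force: [-10.9, 1.8, 6.9]
clock: 29.7
position: [511.8, 117.2, 202.7]
ee_rot: [0.999, 0.046, 0.006, -0.004]
contact_force: [0.5, 0.6, 0.9]
gripper_width: -0.2
grasp_force: 0.0
[-115.96690676    0.9750218   202.71544722]
49.7 -43.8 2.9 -0.008 0.371 0.002 | len 66
87.6 -43.6 10.4 -0.008 0.371 0.002 | len 98
```

The tray is home and the fingers are clear of it. Now I'll bring the shutter down from above.

```bash
python3 - <<'E'
from h import *
s=arm.read_state()
row(ch([-70,0,182]),5,21,True,s=s);row(ch([-24,0,178]),5,21,True,s=s)
E
```

```text
39.8 1.2 5.4 -0.008 0.353 0.002 | len 40
85.7 1.4 10.0 -0.008 0.353 0.002 | len 86
```

```bash
python3 jog.py '40 1 5 -0.008 0.353 0;40 1 5 -0.008 0.353 0;40 1 5 -0.008 0.353 0;60 1 7 -0.008 0.353 0;80 1 9 -0.008 0.353 0;86 1 10 -0.008 0.353 0;86 1 10 -0.008 0.353 0'
python3 - <<'E'
from h import *
s=arm.read_state();print(s["joints"])
Rs=R.from_quat(s["ee_rot"]).as_matrix();print("tip ch",inv(s["position"]+17*Rs[:,2]),np.degrees(np.arccos(-Rs[2,2])))
row(ch([-24,0,160]),5,21,True,s=s);row(ch([-24,0,110]),5,21,True,s=s)
E
```

```text
clock: 30.4
position: [594.3, 122.4, 185.4]
ee_rot: [0.984, 0.044, 0.175, -0.005]
contact_force: [-0.9, 0.4, 0.5]
gripper_width: 0.1
grasp_force: 0.0
[ 0.52918595  0.26781163 -0.49723564  0.3152969  -0.50890763  0.87718982]
tip ch [-27.44003066  -1.02920594 169.45935124] 20.125739981627788
-0.3 -1.0 10.1 0.004 0.015 0.002 | len 10
-17.5 -1.2 57.0 0.004 0.015 0.002 | len 60
```

```bash
python3 jog.py '1 -1 5 0 0.015 0;-0.3 -1 10 0 0.015 0;-0.3 -1 10 0 0.015 0'
python3 jog.py '-3.5 0 9.3 0 0 0;-7 0 18.7 0 0 0;-10.5 0 28 0 0 0;-14 0 37 0 0 0;-17.5 0 46.7 0 0 0;-17.5 0 46.7 0 0 0'
python3 - <<'E'
from h import *
s=arm.read_state();print(s["joints"])
Rs=R.from_quat(s["ee_rot"]).as_matrix();print("tip ch",inv(s["position"]+17*Rs[:,2]),np.degrees(np.arccos(-Rs[2,2])))
row(ch([-24,0,68]),5,20,True,s=s)
im=arm.get_image("side");cv2.imwrite("pics/side11.png",im);g=cv2.cvtColor(im,cv2.COLOR_BGR2GRAY).astype(int)
print(g[250:285,290:300])
E
```

```text
clock: 30.7
position: [596.0, 123.2, 175.8]
ee_rot: [0.982, 0.044, 0.181, -0.005]
contact_force: [-0.4, -0.9, -0.6]
gripper_width: 0.4
grasp_force: 0.0
clock: 31.3
position: [596.1, 122.6, 124.9]
ee_rot: [0.983, 0.044, 0.181, -0.005]
contact_force: [-0.3, -0.5, 0.1]
gripper_width: -0.1
grasp_force: 0.0
[ 0.50157899  0.34133329 -0.6408475   0.53419138 -0.29504263  0.66873139]
tip ch [-25.45525663  -1.02769407 109.00053924] 20.816438846506674
-13.0 -1.2 38.8 0.005 -0.014 0.003 | len 41
[[ 66  60  91  98  95  72  54 108 151 121]
 [ 56  60  86 100  96  70  58 124 173 138]
 [ 55  62  86 102  96  73  63 129 170 141]
 [ 57  66  90  99  95  70  63 116 152 126]
 [ 51  63  86 100  97  68  66  93 119  92]
 [ 52  61  87 103  98  83  60  62  72  59]
 [ 57  64  87  97 104  89  68  50  44  24]
 [ 56  59  89  97 100  93  74  50  32  21]
 [ 58  55  84  99 103  93  81  51  25  23]
 [ 58  59  79  95  98  91  76  55  26  22]
 [ 59  60  81  97 102  93  76  50  30  29]
 [ 64  58  80 100 101  89  75  54  35  29]
 [ 65  60  78  97 102  91  79  52  35  32]
 [ 61  58  81  99 104  94  81  51  35  36]
 [ 58  65
[... 194 characters left out ...]
29 138 130]
 [ 84 102 145 163 165 163 164 161 154 123]
 [ 94 124 163 182 187 186 188 183 154 119]
 [102 134 170 191 192 193 195 183 153 129]
 [111 148 180 192 194 195 195 183 153 136]
 [118 157 185 191 193 196 195 182 155 139]
 [120 163 186 191 195 197 190 175 152 131]
 [125 166 188 192 197 198 192 164 136 112]
 [131 171 187 192 195 196 187 153 108  77]
 [139 175 189 193 197 195 186 144  93  54]
 [145 178 193 194 196 196 179 133  83  44]
 [159 183 194 193 198 195 174 127  73  45]
 [160 187 193 196 198 194 169 120  73  44]
 [171 191 197 194 195 188 160 111  68  36]
 [172 193 198 198 198 187 149 101  60  35]
 [180 192 197 198 196 181 140  91  46  35]
 [185 194 197 194 192 178 131  82  41  33]]
```

The bar is following: its top is near the tip at 109. I'll continue down, easing the tilt.

```bash
python3 - <<'E'
from h import *
s=arm.read_state()
row(ch([-25,0,88]),5,19,True,s=s);row(ch([-25,0,70]),5,17,True,s=s)
E
```

```text
-7.3 -0.9 20.3 0.005 -0.033 0.003 | len 22
-13.1 -1.0 37.2 0.005 -0.068 0.003 | len 39
```

```bash
python3 jog.py '-3.6 -1 10 0 -0.016 0;-7.3 -1 20 0 -0.033 0;-10 -1 29 0 -0.05 0;-13 -1 37 0 -0.068 0;-13 -1 37 0 -0.068 0;-13 -1 37 0 -0.068 0'
python3 - <<'E'
from h import *
s=arm.read_state();print(s["joints"])
Rs=R.from_quat(s["ee_rot"]).as_matrix();print("tip ch",inv(s["position"]+17*Rs[:,2]),np.degrees(np.arccos(-Rs[2,2])),"down1",Rs.T@[0,0,-1])
E
```

```text
clock: 31.95
position: [598.7, 124.7, 87.0]
ee_rot: [0.988, 0.044, 0.149, -0.004]
contact_force: [0.0, -0.0, -0.9]
gripper_width: 0.6
grasp_force: 0.0
[ 0.50700625  0.4175006  -0.58477938  0.40316245 -0.32034722  0.78561421]
tip ch [-23.7764127    0.84743506  70.74724263] 17.104228489578553 down1 [-0.29407324 -0.00470388  0.95577131]
```

```bash
for i in 1 2 3; do python3 jog.py '-0.6 0 1.9 0 0 0;-0.6 0 1.9 0 0 0;-0.6 0 1.9 0 0 0' | sed -n '2p;4p'; done
python3 - <<'E'
from h import *
s=arm.read_state()
Rs=R.from_quat(s["ee_rot"]).as_matrix();print("tip ch",inv(s["position"]+17*Rs[:,2]))
E
```

```text
position: [598.1, 124.2, 85.5]
contact_force: [-0.4, -0.2, -0.2]
position: [598.2, 124.1, 83.6]
contact_force: [-1.8, 0.6, 2.6]
position: [598.4, 124.2, 82.8]
contact_force: [-5.6, 0.8, 10.0]
tip ch [-24.10276196   0.32968285  66.52544095]
```

```bash
python3 jog.py '-0.6 0 1.9 0 0 0;-0.6 0 1.9 0 0 0;-0.6 0 1.9 0 0 0' | sed -n '2p;4p'; python3 jog.py '0 0 -20 0 0 0;-40 0 -40 0 -0.15 0;-70 0 -80 0 -0.28 0;-90 0 -110 0 -0.28 0;-90 0 -110 0 -0.28 0'
python3 - <<'E'
from h import *
im=arm.get_image("side");t=arm.get_image("top");cv2.imwrite("pics/side12.png",im);cv2.imwrite("pics/top12.png",t);g=cv2.cvtColor(im,cv2.COLOR_BGR2GRAY).astype(int)
print(g[274:286,290:300])
cv2.imwrite("pics/m.png",cv2.resize(np.vstack([im[280:400,240:340]]),None,fx=5,fy=5,interpolation=cv2.INTER_CUBIC))
s=arm.read_state();print(s["joints"],inv(s["position"]))
# latch prediction
piv=[-20,134.5,76]
for a in(3.1,3.0,2.9):print(a,[proj("side",ch([x,134.5-78*np.cos(a),76+78*np.sin(a)]))[0].round(1) for x in(-20,-35,-50)],[proj("top",ch([x,134.5-78*np.cos(a),76+78*np.sin(a)]))[0].round(1) for x in(-20,-35,-50)])
E
```

```text
position: [598.5, 124.2, 82.4]
contact_force: [-11.4, -0.5, 20.1]
clock: 33.65
position: [479.8, 114.6, 161.7]
ee_rot: [0.999, 0.044, 0.012, 0.001]
contact_force: [-0.0, 0.9, -0.2]
gripper_width: -0.1
grasp_force: 0.0
[[ 63  59  76  95 102  99  91  97 132 150]
 [ 74  62  74  91  99  96  90  91 115 144]
 [ 72  61  69  94 101 101  89  85 107 136]
 [ 71  63  72  95 102  94  88  82  88 123]
 [ 67  57  68  97 104  98  92  84  80 103]
 [ 72  71  91 115 125 120 112 101  89  93]
 [ 80  93 129 154 163 159 154 140 118  96]
 [ 87 106 152 180 185 186 181 174 145 111]
 [ 89 118 162 189 194 195 193 190 157 114]
 [ 94 124 167 186 191 195 198 187 152 110]
 [106 137 170 191 193 193 195 178 138 101]
 [110 147 178 190 191 194 194 173 134  95]]
[ 0.57097032  0.2444629  -0.45465993  0.01744754 -0.85583678  1.07700114] [-147.60177256    0.7839688   158.74998368]
3.1 [array([280.7, 379.6]), array([287.3, 380.1]), array([293.9, 380.7])] [array([158. , 218.4]), array([158.1, 223.7]), array([158.1, 229. ])]
3.0 [array([280.6, 377.3]), array([287.2, 377.9]), array([293.9, 378.4])] [array([157.5, 217.8]), array([157.5, 223.1]), array([157.6, 228.5])]
2.9 [array([280.6, 374.7]), array([287.2, 375.3]), array([293.9, 375.9])] [array([157.2, 217.2]), array([157.3, 222.5]), array([157.4, 227.9])]
```

View pics/m.png

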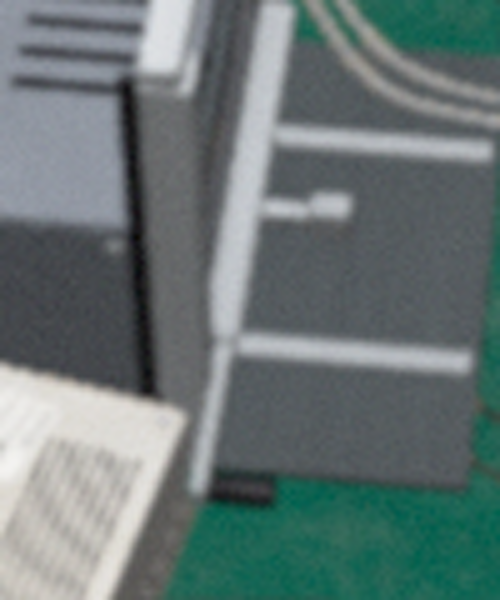

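The shutter edge is now at row 279.8, matching the fully-down prediction. The latch peg is at m.png (210 to 273, 490), which fits an angle of about 3.03. I'll check the nearby box and bin before approaching.

```bash
python3 - <<'E'
from h import *
for n,a,b in(("boxtop",(277,362),(175,206)),("peg",(288.2,377.8),(158,223))):
    r=tri(a,b);print(n,inv(r.x).round(1),r.fun.round(1))
for z in(0,30,50):print("bin R edge ",z,inv(onz("top",(156,225),z)).round(0), inv(onz("top",(155,211),z)).round(0))
s=arm.read_state()
T=np.radians(20);q=np.array([-np.sin(T),0,np.cos(T)])*5
peg=lambda a:np.array([-44,134.5-78*np.cos(a),76+78*np.sin(a)])
print("peg",peg(3.03))
row(ch(peg(3.03)+q+[-60,0,75]),5,20,s=s);row(ch(peg(3.03)+q+[0,0,75]),5,20,s=s);
E
```

```text
boxtop [  1.4 164.7  81.6] [-2.8 -0.9 -0.1  3.6]
peg [-36.1 210.7  86.4] [-0.4 -0.1 -0.   0.5]
bin R edge  0 [-21. 240.   0.] [ 21. 243.   0.]
bin R edge  30 [-28. 232.  30.] [ 13. 234.  30.]
bin R edge  50 [-32. 226.  50.] [  9. 229.  50.]
peg [-44.         212.01483989  84.68617272]
42.3 -211.2 -5.7 0.004 0.329 0.002 | len 215
102.3 -211.1 -4.5 0.004 0.329 0.002 | len 235
```

```bash
python3 jog.py '42 -211 -6 0.004 0.329 0;42 -211 -6 0.004 0.329 0;42 -211 -6 0.004 0.329 0;42 -211 -6 0.004 0.329 0;42 -211 -6 0.004 0.329 0;42 -211 -6 0.004 0.329 0;72 -211 -5 0.004 0.329 0;102 -211 -5 0.004 0.329 0;102 -211 -5 0.004 0.329 0' 30
python3 - <<'E'
from h import *
s=arm.read_state();print(s["joints"],inv(s["position"]))
row(ch([-45.7,211,90]),5,20,s=s)
E
```

```text
clock: 34.65
position: [565.8, 333.7, 161.9]
ee_rot: [0.984, 0.043, 0.172, -0.007]
contact_force: [-0.6, 0.3, 1.3]
gripper_width: 29.6
grasp_force: 0.0
[ 0.8567852   0.38673156 -0.43003452  0.47036653 -0.55157879  0.42340617] [-43.27570829 211.93200655 161.86354564]
-26.7 0.8 66.8 0.002 0.003 0.001 | len 72
```

```bash
python3 jog.py '-12 0.5 30 0 0 0;-20 0.8 50 0 0 0;-26.7 0.8 67 0 0 0;-26.7 0.8 67 0 0 0;-26.7 0.8 67 0 0 0'
python3 jog.py '0 0 0 0 0 0;0 0 0 0 0 0;0 0 0 0 0 0;0 0 0 0 0 0' 10
python3 - <<'E'
from h import *
s=arm.read_state();print(s["joints"],inv(s["position"]))
p0=s["position"];Rs=R.from_quat(s["ee_rot"]).as_matrix()
a0=3.01;pg=lambda a:np.array([0,-78*np.cos(a),78*np.sin(a)])
for a in(2.8,2.55,2.3,2.05,1.8,1.57,1.3,1.05,.8,.6,.4,.2,.1,0):
    print(a,(Rs.T@RC@(pg(a)-pg(a0))).round(1))
E
```

```text
clock: 35.15
position: [560.8, 331.4, 90.9]
ee_rot: [0.984, 0.044, 0.172, -0.006]
contact_force: [-0.3, -0.5, 0.7]
gripper_width: 29.9
grasp_force: 0.0
clock: 35.55
position: [561.4, 334.0, 93.2]
ee_rot: [0.984, 0.045, 0.174, -0.009]
contact_force: [-2.4, 3.7, 1.5]
gripper_width: 10.7
grasp_force: 58.6
[ 0.81998638  0.45858431 -0.58306663  0.73166173 -0.34654533  0.17083939] [-47.65452463 212.64935223  93.19831955]
2.8 [  5.4   3.8 -14.9]
2.55 [ 11.4  12.5 -31.3]
2.3 [ 16.4  25.3 -45.1]
2.05 [ 20.1  41.3 -55.5]
1.8 [ 22.4  59.5 -61.9]
1.57 [ 23.   77.3 -63.9]
1.3 [ 22.   98.1 -61.3]
1.05 [ 19.4 116.  -54.3]
0.8 [ 15.3 131.6 -43.3]
0.6 [ 11.2 141.6 -32.2]
0.4 [  6.5 149.1 -19.4]
0.2 [  1.4 153.8  -5.4]
0.1 [ -1.3 154.9   1.8]
0 [ -3.9 155.3   9.2]
```

```bash
python3 jog.py '2.7 1.5 -7.5 0 0 0;5.4 3.8 -15 0 0 0;8.5 8 -23 0 0 0;11.4 12.5 -31 0 0 0;14 19 -38.5 0 0 0;16.4 25.3 -45 0 0 0;18.4 33 -50.7 0 0 0;20 41.3 -55.5 0 0 0;21.4 50.3 -59 0 0 0;22.4 59.5 -62 0 0 0'
python3 - <<'E'
from h import *
s=arm.read_state();p=inv(s["position"]);print(s["joints"],p,np.arctan2(p[2]-7-76,-(p[1]-134.5)))
E
```

```text
clock: 36.55
position: [569.0, 279.2, 163.7]
ee_rot: [0.983, 0.046, 0.178, -0.014]
contact_force: [5.2, 7.6, 3.3]
gripper_width: 11.2
grasp_force: 57.9
[ 0.78051404  0.3386042  -0.50843145  0.48219316 -0.48221456  0.48184926] [-44.8846156  157.43806892 163.71019151] 1.8476980917551915
```

```bash
python3 jog.py '0.4 9 -1.4 0 0 0;0.6 18 -2 0 0 0;0.3 28 -1 0 0 0;-0.4 38.6 0.7 0 0 0;-1.6 48 3.8 0 0 0;-3 56.5 7.7 0 0 0;-5 64.7 12.8 0 0 0;-7.1 72 18.7 0 0 0;-9 77.5 24 0 0 0;-11 82 29.7 0 0 0'
python3 - <<'E'
from h import *
s=arm.read_state();p=inv(s["position"]);print(s["joints"],p,np.arctan2(p[2]-7-76,-(p[1]-134.5)))
E
```

```text
clock: 37.55
position: [575.2, 192.8, 128.1]
ee_rot: [0.983, 0.045, 0.175, -0.009]
contact_force: [-0.2, 3.4, 7.7]
gripper_width: 11.3
grasp_force: 64.6
[ 0.63258226  0.33886    -0.63797554  0.56285802 -0.33640691  0.51971291] [-46.23458584  70.76713633 128.09752169] 0.6158099855090253
```

```bash
python3 jog.py '-2.5 4 6.5 0 -0.01 0;-5 7.6 12.8 0 -0.02 0;-7.5 10.2 20 0 -0.03 0;-10 12.3 27 0 -0.04 0;-11.4 13 30.5 0 -0.04 0;-12.7 13.4 34 0 -0.04 0;-12.7 13.4 34 0 -0.04 0'
python3 - <<'E'
from h import *
s=arm.read_state();p=inv(s["position"]);print(s["joints"],p,np.arctan2(p[2]-7-76,-(p[1]-134.5)))
row(ch([-46,56.5,83]),5,18,s=s)
E
```

```text
clock: 38.25
position: [575.3, 179.6, 90.1]
ee_rot: [0.987, 0.045, 0.154, -0.008]
contact_force: [-3.1, 3.0, 2.0]
gripper_width: 11.2
grasp_force: 64.4
[ 0.6030508   0.39725401 -0.65013504  0.5434026  -0.29074245  0.5541867 ] [-47.22629523  57.63072488  90.13512127] 0.09255628964285699
-1.0 1.1 7.2 -0.002 0.004 0.003 | len 7
```

Now the last few millimetres, watching the force.

```bash
python3 jog.py '-1 0.3 3.5 0 0 0;-1.6 0.5 5.7 0 0 0;-1.6 0.5 5.7 0 0 0'|sed -n '2p;4p'; for i in 1 2; do python3 jog.py '-0.6 0 1.9 0 0 0;-0.6 0 1.9 0 0 0;-0.6 0 1.9 0 0 0'|sed -n '2p;4p'; done
```

```text
position: [575.4, 179.3, 84.4]
contact_force: [5.3, 8.2, 1.6]
position: [575.4, 179.2, 82.6]
contact_force: [-2.6, 1.9, 2.7]
position: [575.6, 179.4, 81.3]
contact_force: [4.2, 2.8, 9.6]
```

```bash
python3 jog.py '-0.6 0 1.9 0 0 0;-0.6 0 1.9 0 0 0;-0.6 0 1.9 0 0 0'|sed -n '2p;4p'
python3 - <<'E'
from h import *
s=arm.read_state();im=arm.get_image("side");t=arm.get_image("top");cv2.imwrite("pics/side13.png",im);cv2.imwrite("pics/top13.png",t)
E
```

```text
position: [576.1, 179.3, 81.2]
contact_force: [-4.0, 3.7, 14.4]
```

The stop is reached. I'll release and retreat.

```bash
python3 jog.py '0 0 0 0 0 0;0 0 0 0 0 0;0 0 0 0 0 0;0 0 0 0 0 0;0 0 -15 0 0 0;0 0 -40 0 0 0;-30 0 -80 0 -0.1 0;-80 0 -120 0 -0.25 0;-120 0 -140 0 -0.3 0;-120 0 -140 0 -0.3 0' 32
python3 - <<'E'
from h import *
s=arm.read_state();print(inv(s["position"]))
im=arm.get_image("side");t=arm.get_image("top");cv2.imwrite("pics/side14.png",im);cv2.imwrite("pics/top14.png",t)
g=cv2.cvtColor(im,cv2.COLOR_BGR2GRAY).astype(int)
a=cv2.imread("pics/side12.png",0).astype(int)
d=g-a; print("pull shift check",np.abs(d[312:328,298:314]).mean(), "edge",np.abs(d[276:286,290:298]).mean())
print("peg pred",[(a_,[proj("side",ch([x,134.5-78*np.cos(a_),76+78*np.sin(a_)]))[0].round(1).tolist() for x in(-22,-52)]) for a_ in(-.05,0,.05,.1)])
print(g[324:346,282:302])
E
```

```text
clock: 40.55
position: [417.0, 163.8, 176.5]
ee_rot: [0.999, 0.044, 0.003, -0.0]
contact_force: [1.4, 0.1, -0.5]
gripper_width: 32.1
grasp_force: 0.0
[-206.34646721   55.69573225  176.49942392]
pull shift check 4.63671875 edge 3.8125
peg pred [(-0.05, [[290.1, 328.6], [302.4, 329.6]]), (0, [[290.1, 327.6], [302.4, 328.6]]), (0.05, [[290.1, 326.6], [302.4, 327.5]]), (0.1, [[290.0, 325.6], [302.4, 326.6]])]
[[ 88 113 156 188 196 197 195 186 164 124  93  86  82  85  89  97  98 100
  105 100]
 [ 92 114 158 190 197 189 192 181 144 104  65  57  55  59  61  60  65  66
   63  68]
 [ 92 116 165 189 194 196 191 176 135  79  50  48  43  51  52  51  52  58
   51  55]
 [ 98 128 167 189 193 193 195 172 127  67  44  41  44  49  51  58  54  55
   56  56]
 [103 135 172 189 191 192 190 169 122  64  35  32  27  38  42  37  40  46
   54  41]
 [102 144 179 189 189 191 189 165 116  70  44  31  38  31  34  29  26  24
   37  36]
 [103 153 188 194 190 191 183 154 114  78  66  62  59  56  57  53  53  54
   47  51]
 [115 157 187 194 191 190 183 146 105  87  83  82  82  80  83  76  83  80
   79  76]
 [120 163 1
[... 479 characters left out ...]
  90  94
   89  88]
 [160 185 191 195 194 179 145 103  91  93  92  89  89  90  92  93  91  91
   91  90]
 [155 184 186 189 188 178 133 101  87  88  93  92  92  91  89  90  92  87
   95  90]
 [156 182 189 191 190 170 126 104  91  92  88  91  91  93  90  92  96  88
   92  92]
 [157 181 187 190 186 162 124  97  92  90  92  91  91  92  93  87  93  91
   95  94]
 [156 182 190 192 182 150 112  92  94  94  93  90  91  95  92  91  91  93
   86  93]
 [154 186 196 197 181 147 104  88  90  94  93  91  90  89  92  94  88  90
   93  92]
 [148 180 195 196 181 142 105  90  91  94  92  93  91  88  94  88  96  87
   92  91]
 [139 166 185 194 173 138 105 103 104 101 104  99  98  98  94  92  94  92
   93  92]]
```

The peg's centre is at row 327.3 and the level prediction is 327.6 to 328.6, so the latch is closed. The shutter edge and the pull are where they should be. I'll hand in.

```bash
python3 -c "
from bench import arm
print(arm.job_done())"
```

```text
the job is handed in; nothing more can be done
None
```

The job is handed in at about 41 s on the robot's clock. I raised the shutter to the mark (within about 1 mm by camera), laid both modules that were present flat in the two middle bays, then closed the tray, shutter and latch in that order. The tray stopped about 6 mm short on the first pull, so I regripped it and drew it out to its stop before loading.

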